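# Refill the spring-loaded grinding-wheel dispenser

## Robot

A 6-joint arm with a two-finger parallel gripper is mounted at the origin on the work surface. World frame = base frame: x ahead of the robot, y to its left, z up, the work surface at z = 0. Lengths are in m, angles in rad, forces in N, time in s.
With the tool pointing down it reaches from about 0.35 to 0.975 m from the base axis. Payload 4.9 kg.
Tool frame: the origin (TCP) lies at the very end of the fingers, on their centre line; the grasp point (between the pads) lies 19 mm behind it (grasp_offset is the distance from the TCP to the grasp point, in m); x points along the fingers, y is the direction in which the jaws open and shut, and the axes are right-handed (so a half turn about x gives the same grasp; the last joint's range is limited). The gripper opens to 85 mm and grips with 20 to 120 N. Pads are 22 mm wide; open, the fingers measure 114 mm over their backs; the gripper's body (76 mm by 85 mm) begins 54 mm behind the grasp point. The pads swing forward as they close: fully open they stand 13 mm farther back than shut.
Start: joints at [-1.261, 0.053, 1.613, -0, 1.476, -0.119], TCP at [0.26, -0.568, 0.231] pointing down, gripper open.
Joint ranges: [-3.01, 3.01], [-1.01, 2.22], [0.06, 2.58], [-1.02, 4.17], [0.09, 2.62], [-3.14, 3.14]. Speed limits (rad/s): [2.57, 2.57, 3.14, 3.14, 3.14, 3.14].

## Interface

Orientations are given as a rotation vector (axis times angle).
In Python, from station import get_obs, get_image, camera_model, finish_job, grasp_offset gives the robot as it stands.
- The arm moves only by the shell command python3 -m crank 'ROWS' [OPENING] [FORCE]. ROWS is JSON, a list that holds one entry, the list of rows, each a list of 4 numbers: the shift along the world's x, y, z in m, then the turn about the world's z in degrees. In form: [[[dx, dy, dz, turn], ...]]. A call has 1 to 5 rows; each row is the pose to reach, as a shift and turn from the pose commanded when the call began; what a row does not reach only later rows make up. A row lasts 1/12 s, in which the tool goes at most 41.7 mm and 7.16 degrees, less where a joint would pass 70% of its speed; a pose out of reach is approached as far as the arm can. A call with a gripper value outside its range is refused whole. OPENING is the opening, from 0 (shut) to 1 (fully open), set as the call begins (- or left out, the last holds). The fingers move at their own pace and stop on an object; FORCE is the grip in N (left out, the last holds). Time passes only in rows, so rows that repeat a pose let the fingers close. It gives the time, the measured TCP pose, the force and the opening at its end, in the units of the state.
- get_obs(): the state, without advancing time (a new reading comes with each control period).
- get_image(name): name is "scene" or "top" or "wrist"; returns (picture, depth): 420x560x3 uint8, red, green, blue; 420x560 float32, m along the optical axis (not along the pixel's ray), 0 where there is no reading.
- camera_model(name): a dict with "fx", "fy", "cx", "cy" (pixels), "k1" (the pictures are not rectified: a ray, as slopes to the right and down, at radius r is drawn at 1 + k1 r^2 times it, then the intrinsics apply), "xyz" and "attitude" of the camera in the world. Camera axes: x right, y down, z forward; pixel columns grow to the right and rows downward; lengths in m; the calibration is good to about 2 mm. A picture is of the moment at which its call begins: read the wrist's pose just before it. camera_model takes no time and is no camera call; for the wrist camera it gives the pose at the moment of the call.
- finish_job(): hands the job in, once; it reports no verdict.
The state is a dict: "t": time; "q": joint angles; "dq": joint speeds; "effort": joint torques, N m; "tool_pos": TCP position; "tool_rot": TCP orientation; "contact_force": force on the tool from outside, world axes, zero at the start; "wrist_torque": the same for the moment, N m; "opening": finger opening in m.
Only numpy, scipy, OpenCV 4.12 (cv2) and the standard library are available. Lean on these libraries where they do the work, as an engineer would, in place of code of your own. Each camera call takes 0.05 s, during which the arm holds its last target.

## Task

Refill the spring-loaded dispenser with the two new grinding wheels (the full-size ones with blue paper faces lying loose on the bench), on top of the one still in it. Load them one after the other. A wheel only fits in tilted, its back edge low: press the stack down against the spring with that edge, work it in under the keeper lip and over the sill and let go, then push it the rest of the way in until it drops flat behind the sill and the lip alone holds the stack down. The wheels are brittle, so never ram or jam them; leave the small worn wheel and everything else on the bench alone.

Things in the scene. Friction and masses are not known exactly. Their poses are not given: they have to be found in the camera images.
- dispenser: fixed grey dispenser on a 116 x 120 mm base plate. Origin: on the bench, on the axis of the wheel stack; z up, x from the open mouth (-x side) to the back wall (inner face x = 30 mm). Side cheeks, inner faces y = +-31.5 mm, 5 mm thick, reach the lip only from x = 6 mm back; in front of that they end 72 mm above the bench: room for fingers beside a wheel
- lip (a point): middle of the front edge of the steel keeper lip, on its underside: 110 mm above the bench, at dispenser x = -2 mm. The lip is 4 mm thick and covers x = -2 to 36, y = +-36.5 mm, with a thumb notch 24 mm wide back to x = 16. Axes as the dispenser
- sill (a point): middle of the rear edge of the steel sill in front of the stack, on its top: 98 mm above the bench (only 12 mm under the lip), at dispenser x = -33.5 mm. The sill reaches forward to x = -48 mm and is 44 mm wide in y; a stored wheel lies behind it, with 3.5 mm to spare from sill to back wall. Axes as the dispenser
- home (a point): point in the dispenser: where the centre of the top wheel belongs when it lies flat, up against the lip, behind the sill (x = 0, y = 0, 102 mm above the bench); axes as the dispenser
- follower (a joint): how far the spring follower is pressed down (m): about 0 empty, 0.016 with one wheel under the lip, 0.032 with two, 0.048 with three; stop at 0.072. Its spring pushes up with about 3 N when empty and 0.9 N more for each 10 mm. A tilted wheel left half-way in stays clamped between lip, stack and sill; pushing it home from there takes some 5 to 15 N
- wheel_a_c (a point): centre (half-way up) of a new grinding wheel lying flat: brick-red disc, 60 mm diameter, 16 mm thick, about 0.1 kg, with a 42 mm blue paper disc and a small steel bush on each face; z is its axis. Its bore is too small to use
- wheel_b_c (a point): centre of the second new grinding wheel, same as the first
- stock_c (a point): centre (half-way up) of the one wheel already in the dispenser at the start, same kind; its top lies against the lip
- worn_c (a point): centre (half-way up) of a worn-out wheel lying flat among the new ones: brick-red, only 44 mm diameter, 16 mm thick, grey face; not to be loaded or moved
- spanner: loose wrench, 160 mm long, lying on the bench (bystander)
- dresser: loose grey dressing stick 100 x 20 x 20 mm (bystander); origin at the centre of its underside
- jar: loose jar, 64 mm diameter, 85 mm high (bystander); origin at the centre of its underside
- brush: loose bench brush (bystander)
- tape: loose yellow tape measure 62 x 30 x 60 mm (bystander); origin at the centre of its underside
Mind the look-alikes: they are no part of the job. What is shaped like the part that bears wheel_b_c but yellow is not meant.

How it is judged:
On the way, in this order (a step that is already met when the one before it is completed fails the run):
1. one new wheel lies flat under the lip, on top of the old one, let go (((horizontal distance between each of wheel_a_c, stock_c and home below 0.005 m and height (world z) of wheel_a_c between 0.099 and 0.105 m and angle between the z axis of each of wheel_a_c, stock_c and the z axis of dispenser, either way round below 0.06 rad and height (world z) of stock_c between 0.083 and 0.089 m and contact force between the fingers and wheel_a below 0.1 N) or (horizontal distance between each of wheel_b_c, stock_c and home below 0.005 m and height (world z) of wheel_b_c between 0.099 and 0.105 m and angle between the z axis of each of wheel_b_c, stock_c and the z axis of dispenser, either way round below 0.06 rad and height (world z) of stock_c between 0.083 and 0.089 m and contact force between the fingers and wheel_b below 0.1 N))), for 0.2 s.
2. both new wheels lie in the dispenser, the last one flat under the lip, let go (((horizontal distance between each of wheel_a_c, wheel_b_c, stock_c and home below 0.005 m and height (world z) of wheel_a_c between 0.099 and 0.105 m and angle between the z axis of each of wheel_a_c, wheel_b_c, stock_c and the z axis of dispenser, either way round below 0.06 rad and height (world z) of wheel_b_c between 0.083 and 0.089 m and height (world z) of stock_c between 0.067 and 0.073 m and contact force between the fingers and wheel_a below 0.1 N) or (horizontal distance between each of wheel_b_c, wheel_a_c, stock_c and home below 0.005 m and height (world z) of wheel_b_c between 0.099 and 0.105 m and angle between the z axis of each of wheel_b_c, wheel_a_c, stock_c and the z axis of dispenser, either way round below 0.06 rad and height (world z) of wheel_a_c between 0.083 and 0.089 m and height (world z) of stock_c between 0.067 and 0.073 m and contact force between the fingers and wheel_b below 0.1 N))), for 0.2 s.
At the end, for the whole second after the job is handed in: Three wheels lie flat (0.06 rad) in the dispenser, centres within 5 mm (level) of its axis: the old one lowest (centre 70 mm above the bench), the new ones at 86 and 102 mm (each within 3 mm, either order), the follower 45 to 51 mm down, all at rest (((horizontal distance between each of wheel_a_c, wheel_b_c and home below 0.005 m and height (world z) of wheel_a_c between 0.099 and 0.105 m and angle between the z axis of each of wheel_a_c, wheel_b_c and the z axis of dispenser, either way round below 0.06 rad and height (world z) of wheel_b_c between 0.083 and 0.089 m) or (horizontal distance between each of wheel_b_c, wheel_a_c and home below 0.005 m and height (world z) of wheel_b_c between 0.099 and 0.105 m and angle between the z axis of each of wheel_b_c, wheel_a_c and the z axis of dispenser, either way round below 0.06 rad and height (world z) of wheel_a_c between 0.083 and 0.089 m)) and horizontal distance between stock_c and home below 0.005 m and height (world z) of stock_c between 0.067 and 0.073 m and angle between the z axis of stock_c and the z axis of dispenser, either way round below 0.06 rad and value of joint follower between 0.045 and 0.051 m and linear speed of each of wheel_a, wheel_b, stock below 0.02 m/s); the robot touches nothing.
It fails at once if the worn wheel or another bystander is moved by more than 20 mm (distance of any of worn_c, spanner, dresser, jar, brush, tape from where it was at the start of the episode above 0.02 m).
It fails at once if the dispenser is rammed or a wheel jammed in it: over 50 N on the dispenser by the fingers or a wheel (contact force between dispenser and the fingers above 50 N or contact force between dispenser and the arm above 50 N or contact force between dispenser and wheel_a above 50 N or contact force between dispenser and wheel_b above 50 N or contact force between dispenser and stock above 50 N).
It also fails if it takes over 69 s, if anything falls off the work surface, if the arm or the gripper's body presses on something with over 40 N, if the wrist force passes 120 N, or if a joint passes its speed limit or range.

## Working session

There is one attempt and no reset: what is moved stays moved. The work goes in short steps, Python scripts to look and compute and a shell command to move; the robot and the scene stay as the last step left them, time stands still between calls to the robot, and variables do not carry over. Pictures are saved under pics/ and viewed, and the job is handed in when it is done.

```bash
mkdir -p pics; ls; python3 - <<'E'
from station import *
import cv2
print(get_obs()); print(grasp_offset if not callable(grasp_offset) else grasp_offset())
for n in("scene","top","wrist"):
    print(n,camera_model(n)); im,d=get_image(n); cv2.imwrite(f"pics/{n}0.png",im[...,::-1])
    import numpy as np; np.savez(f"pics/{n}0.npz",im=im,d=d)
E
```

```text
pics
{'t': 0.0, 'q': array([-1.26101553e+00,  5.33613320e-02,  1.61428672e+00,  2.09406042e-05,
        1.47597657e+00, -1.19026152e-01]), 'dq': array([-0.0004777 ,  0.0008575 ,  0.00090359,  0.00046224, -0.00159108,
        0.00164964]), 'effort': array([ 8.39966342e-04, -3.93686163e+01, -3.70172381e+01,  8.15134081e-05,
        7.07957981e-03, -1.96600087e-05]), 'tool_pos': array([ 0.25966901, -0.56783047,  0.23006458]), 'tool_rot': array([ 1.98509867,  0.43434892, -1.98544968]), 'contact_force': array([-0.00812007, -0.01134535,  0.21520054]), 'wrist_torque': array([-0.04364449,  0.03542854,  0.00838708]), 'opening': 0.08538791484824584}
0.0187
scene {'fx': 507.5326507684542, 'fy': 507.5326507684542, 'cx': 284.2220126864808, 'cy': 212.3401627756228, 'k1': -0.1413462300583069, 'xyz': array([1.02861774, 0.72071349, 0.94166045]), 'attitude': array([-0.83298454, -2.58727274,  1.06904132])}
top {'fx': 439.3371730972476, 'fy': 439.3371730972476, 'cx': 281.8766738033081, 'cy': 214.109893325372, 'k1': -0.026073681429444596, 'xyz': array([0.38455781, 0.06579285, 1.22196651]), 'attitude': array([-2.16772205,  2.14880775, -0.17875355])}
wrist {'fx': 334.67229621261714, 'fy': 334.67229621261714, 'cx': 284.47114880136706, 'cy': 209.78014557563642, 'k1': 0.00920620528817629, 'xyz': array([ 0.33065257, -0.53543872,  0.3726896 ]), 'attitude': array([ 2.41851174, -1.55473632, -0.24237997])}
```

View pics/scene0.png

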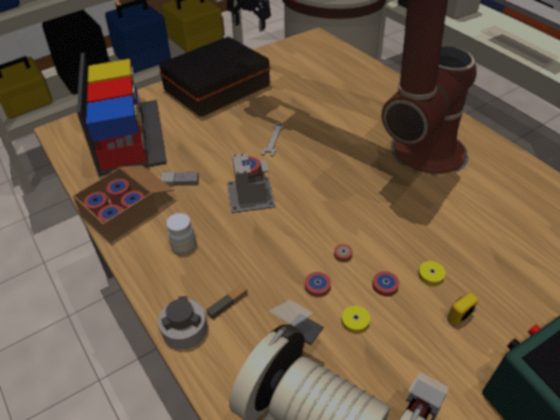

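View pics/top0.png

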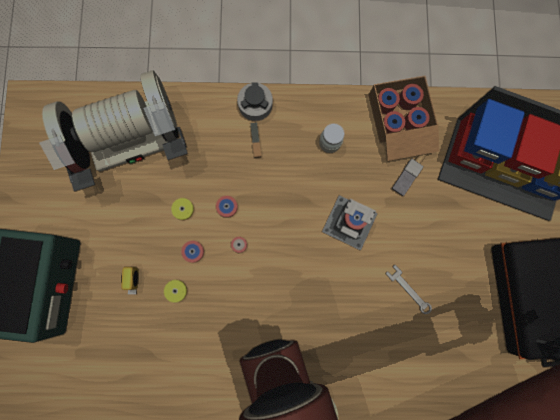

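View pics/wrist0.png

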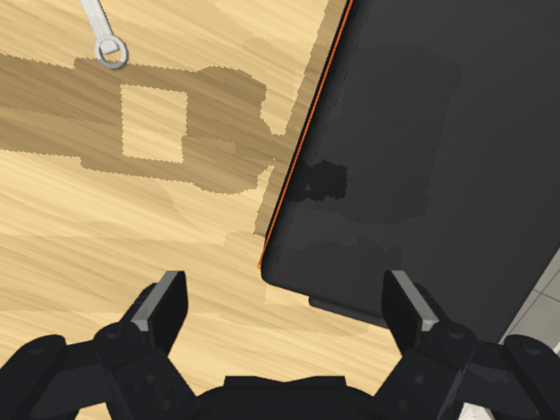

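```bash
cat > h.py <<'E'
import numpy as np, cv2
from scipy.spatial.transform import Rotation as R
from station import *
def ray(cm,uv):
    uv=np.atleast_2d(np.asarray(uv,float)); K=np.array([[cm['fx'],0,cm['cx']],[0,cm['fy'],cm['cy']],[0,0,1]])
    p=cv2.undistortPoints(uv[:,None],K,np.array([cm['k1'],0,0,0,0.]))[:,0]
    d=np.c_[p,np.ones(len(p))]@R.from_rotvec(cm['attitude']).as_matrix().T
    return np.array(cm['xyz']),d
def onz(cm,uv,z):
    o,d=ray(cm,uv); return o+d*((z-o[2])/d[:,2])[:,None]
def proj(cm,P):
    P=np.atleast_2d(np.asarray(P,float)); Rm=R.from_rotvec(cm['attitude']).as_matrix()
    c=(P-cm['xyz'])@Rm; K=np.array([[cm['fx'],0,cm['cx']],[0,cm['fy'],cm['cy']],[0,0,1]])
    return cv2.projectPoints(c[:,None],np.zeros(3),np.zeros(3),K,np.array([cm['k1'],0,0,0,0.]))[0][:,0]
def tri(o1,d1,o2,d2):
    d1=d1/np.linalg.norm(d1);d2=d2/np.linalg.norm(d2)
    A=np.c_[d1,-d2];s=np.linalg.lstsq(A,o2-o1,rcond=None)[0]
    a=o1+d1*s[0];b=o2+d2*s[1];return (a+b)/2,np.linalg.norm(a-b)
def blue(im):
    h=cv2.cvtColor(im,cv2.COLOR_RGB2HSV); return cv2.inRange(h,(100,90,40),(130,255,255))
def blobs(m,amin=20):
    n,l,s,c=cv2.connectedComponentsWithStats(m); return [(c[i].round(1),s[i,4],s[i,:4]) for i in range(1,n) if s[i,4]>amin]
def depthpt(cm,d,u,v):
    o,r=ray(cm,(u,v)); return o+r[0]*d[int(v),int(u)]
E
python3 - <<'E'
from h import *
for n in("scene","top"):
    f=np.load(f"pics/{n}0.npz");im,d=f['im'],f['d'];cm=camera_model(n)
    for c,a,b in blobs(blue(im)):
        print(n,c,a,b,onz(cm,c,.016)[0].round(4),depthpt(cm,d,*c).round(4))
im=np.load("pics/top0.npz")['im']; cv2.imwrite("pics/tc1.png",cv2.resize(im[180:270,300:420],None,fx=6,fy=6,interpolation=3)[...,::-1])
cv2.imwrite("pics/tc2.png",cv2.resize(im[185:310,110:270],None,fx=5,fy=4.8,interpolation=3)[...,::-1])
im=np.load("pics/scene0.npz")['im']; cv2.imwrite("pics/sc1.png",cv2.resize(im[140:220,200:300],None,fx=7,fy=7,interpolation=3)[...,::-1])
E
```

```text
scene [6.8 3.6] 130 [ 0  0 17 10] [ 0.7818 -2.0727  0.016 ] [ 0.8217 -1.6207  0.1658]
scene [492.8   4.2] 118 [482   0  22  11] [-1.0742 -0.573   0.016 ] [-1.4462 -0.8019 -0.1478]
scene [141.7  35.8] 2547 [106   4  64  68] [ 0.3892 -1.2142  0.016 ] [ 0.2579 -1.6113 -0.174 ]
scene [110.5 118. ] 1873 [85 96 53 46] [ 0.7143 -0.7172  0.016 ] [ 0.7718 -0.4542  0.1853]
scene [252.2 162.4] 28 [249 159   7   8] [ 0.4653 -0.2489  0.016 ] [ 0.5211 -0.1527  0.1078]
scene [117.3 185.9] 94 [111 182  14   9] [ 0.8213 -0.3881  0.016 ] [ 0.8298 -0.3426  0.054 ]
scene [ 94.7 199.4] 102 [ 88 195  14  10] [ 0.8935 -0.3743  0.016 ] [ 0.8992 -0.328   0.0552]
scene [131.7 198. ] 95 [125 194  15  10] [ 0.8076 -0.3178  0.016 ] [ 0.8171 -0.273   0.0559]
scene [109.  212.3] 102 [102 208  15  10] [ 0.8794 -0.3032  0.016 ] [ 0.8856 -0.2605  0.0547]
scene [385.7 281.1] 140 [378 275  17  13] [0.4484 0.283  0.016 ] [0.453  0.2865 0.0233]
scene [317.4 282. ] 130 [310 276  16  13] [0.5752 0.193  0.016 ] [0.5761 0.194  0.0177]
top [412.4  93.6] 125 [406  88  14  13] [ 0.917  -0.3405  0.016 ] [ 0.8995 -0.3272  0.0556]
top [388.7  97.6] 140 [382  91  14  14] [ 0.9032 -0.2702  0.016 ] [ 0.8871 -0.2598  0.0534]
top [494.8 129.9] 2512 [465  98  60  65] [ 0.8112 -0.5792  0.016 ] [ 0.7532 -0.4916  0.1799]
top [418.3 116.6] 134 [412 110  14  14] [ 0.847  -0.3551  0.016 ] [ 0.8317 -0.3412  0.0559]
top [394.4 121. ] 135 [388 115  14  13] [ 0.8323 -0.2847  0.016 ] [ 0.8187 -0.274   0.0527]
top [541.8 188. ] 389 [522 177  38  24] [ 0.6407 -0.7061  0.016 ] [ 0.6287 -0.67    0.0725]
top [225.9 205.9] 109 [220 200  13  13] [0.5787 0.1939 0.016 ] [0.578  0.1934 0.0201]
top [358.5 213.5] 26 [354 211   9   7] [ 0.5613 -0.1753  0.016 ] [ 0.5478 -0.1569  0.1082]
top [355.  220.6] 60 [350 216  13   9] [ 0.5412 -0.1651  0.016 ] [ 0.529  -0.1471  0.1104]
top [191.7 251. ] 112 [185 245  14  13] [0.453 0.284 0.016] [0.4531 0.2844 0.0135]
```

View pics/tc1.png

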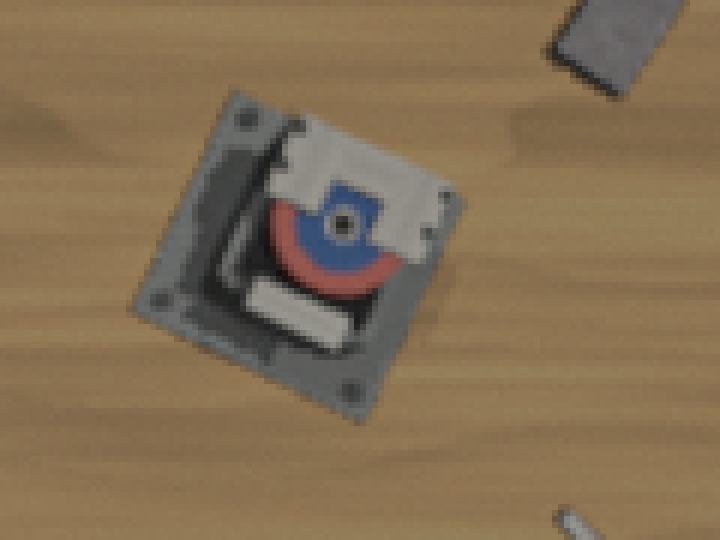

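View pics/tc2.png

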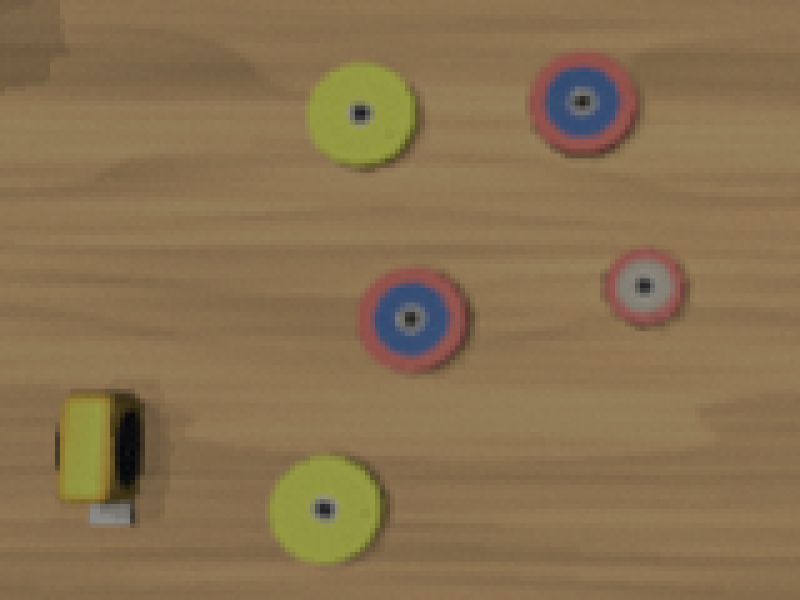

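View pics/sc1.png

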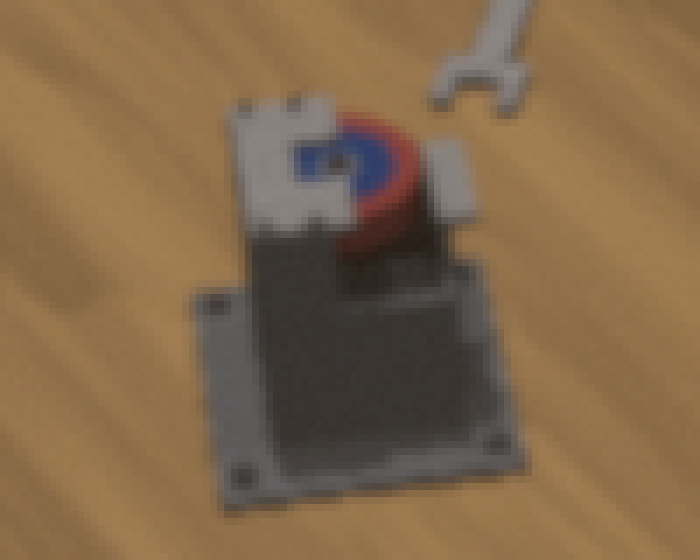

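```bash
python3 - <<'E'
from h import *
o=get_obs();T=R.from_rotvec(o['tool_rot']).as_matrix();print(T.round(3))
cm=camera_model("wrist");C=R.from_rotvec(cm['attitude']).as_matrix();print(C.round(3))
print("cam in tool",(T.T@(cm['xyz']-o['tool_pos'])).round(4)); print((T.T@C).round(3))
print(onz(cm,[(cm['cx'],cm['cy'])],0.05)-o['tool_pos'])
# base plate corners, top image crop px
ct=camera_model("top")
pts=np.array([(237,92),(460,200),(362,420),(135,308)])/6+[300,180]
P=onz(ct,pts,.006);print(P.round(4)); print(P.mean(0))
for i in range(4): e=P[(i+1)%4]-P[i];print(np.linalg.norm(e[:2]),np.degrees(np.arctan2(e[1],e[0])))
E
```

```text
[[-0.     0.416 -0.909]
 [ 0.002 -0.909 -0.416]
 [-1.    -0.002 -0.   ]]
[[ 0.415 -0.867 -0.275]
 [-0.91  -0.396 -0.124]
 [-0.002  0.302 -0.953]]
cam in tool [-0.1425 -0.0003 -0.0781]
[[ 0.    -0.302  0.953]
 [ 1.    -0.001 -0.   ]
 [ 0.001  0.953  0.302]]
[[-0.02216357 -0.00940198 -0.18031593]]
[[ 0.614  -0.1242  0.006 ]
 [ 0.5638 -0.2288  0.006 ]
 [ 0.4603 -0.1806  0.006 ]
 [ 0.5114 -0.0755  0.006 ]]
[ 0.53738336 -0.15226876  0.006     ]
0.1159771535500212 -115.68612343462313
0.11411497759703969 155.0538503196206
0.11693943491231645 64.06411147881961
0.11359685371874209 -25.427587748453668
```

Two new wheels: top-view (227,206) and (192,251), red rim and blue face, loose on the bench. The yellow discs (182,208) and (175,291), the small grey-faced one (239,244) and the four in the crate are not meant. The crop confirms this. Next I view the dispenser close up from its mouth side.

```bash
python3 -m crank '[[[0.02,0.03,0,7],[0.04,0.055,0,14],[0.055,0.08,0,21],[0.07,0.104,0,28],[0.085,0.13,0,35]]]' 1 20
python3 -m crank '[[[0.02,0.03,0,7],[0.04,0.055,0,14],[0.055,0.08,0,21],[0.07,0.104,0,28],[0.085,0.13,0,35]]]'
python3 -m crank '[[[0.02,0.03,0,7],[0.04,0.055,0,14],[0.055,0.08,0,21],[0.07,0.104,0,28],[0.085,0.13,0,35]]]'
python3 -m crank '[[[0.02,0.02,0,7],[0.022,0.026,0,14],[0.022,0.026,0,21],[0.022,0.026,0,25],[0.022,0.026,0,25]]]'
```

```text
t: 0.57
tool_pos: [0.3453, -0.4372, 0.2308]
tool_rot: [1.585, 0.914, -1.585]
contact_force: [0.4, -0.1, 0.4]
opening: 0.0855
t: 0.98
tool_pos: [0.4303, -0.3071, 0.231]
tool_rot: [1.146, 1.249, -1.146]
contact_force: [0.5, -0.5, -0.0]
opening: 0.0855
t: 1.4
tool_pos: [0.5153, -0.1771, 0.231]
tool_rot: [0.683, 1.461, -0.683]
contact_force: [0.3, -0.3, -0.4]
opening: 0.0853
t: 1.82
tool_pos: [0.5368, -0.1519, 0.2308]
tool_rot: [0.347, 1.544, -0.347]
contact_force: [-0.7, -0.6, 0.5]
opening: 0.0857
```

```bash
cat > look.py <<'E'
from h import *
import sys
n=sys.argv[1]; cam=sys.argv[2] if len(sys.argv)>2 else "wrist"
cm=camera_model(cam);ob=get_obs();im,d=get_image(cam)
np.savez(f"pics/{n}.npz",im=im,d=d,xyz=cm['xyz'],att=cm['attitude'],tp=ob['tool_pos'],tr=ob['tool_rot'])
cv2.imwrite(f"pics/{n}.png",im[...,::-1]); print(ob['t'],ob['tool_pos'].round(4))
E
python3 look.py w1
```

```text
1.8167 [ 0.5368 -0.1519  0.2308]
```

View pics/w1.png

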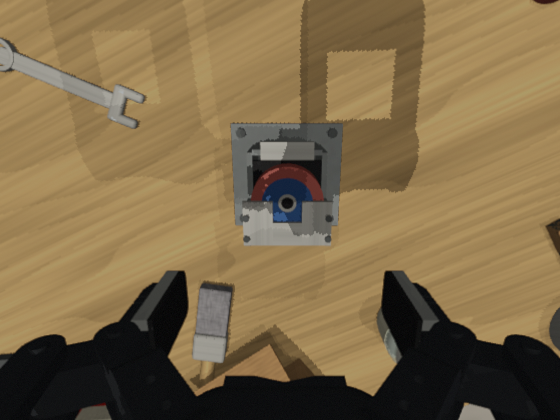

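```bash
python3 - <<'E'
from h import *
im=np.load("pics/w1.npz")['im']
c=cv2.resize(im[115:255,220:355],None,fx=5,fy=4.28,interpolation=2); cv2.imwrite("pics/w1c.png",cv2.resize(im[115:250,222:352],None,fx=4.4,fy=4.4,interpolation=2)[...,::-1])
E
```

```text
(no output)
```

View pics/w1c.png

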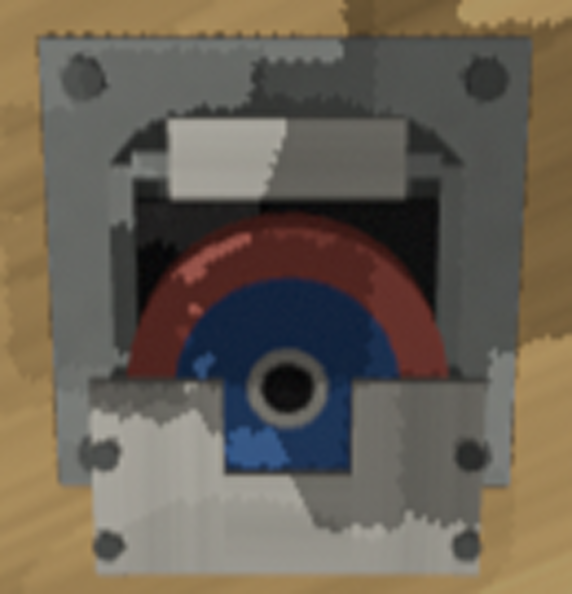

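```bash
python3 - <<'E'
from h import *
f=np.load("pics/w1.npz");cm=camera_model("wrist");cm['xyz']=f['xyz'];cm['attitude']=f['att'];d=f['d']
def W(p,z): return onz(cm,np.array(p)/4.4+[222,115]-0.4,z)
L=W([(90,381),(488,381),(97,574),(478,574)],.114);S=W([(170,199),(406,199),(167,118),(408,118)],.098);B=W([(287,387)],.110)
C=W([(38,38),(530,38)],.006)
print(L,S,B,C,sep="\n")
def ang(a,b): return np.degrees(np.arctan2(b[1]-a[1],b[0]-a[0]))
print("y-dir angs",ang(L[0],L[1]),ang(L[2],L[3]),ang(S[0],S[1]),ang(S[2],S[3]),ang(C[0],C[1]), "len",[np.linalg.norm(p[1]-p[0]) for p in (L[:2],L[2:],S[:2],S[2:],C)])
lf,lb,sr,sf=L[:2].mean(0),L[2:].mean(0),S[:2].mean(0),S[2:].mean(0)
print("x dir",ang(sf,sr),ang(lf,lb),ang(sr,lf),"len",np.linalg.norm(lb-lf),np.linalg.norm(sr-sf),np.linalg.norm((sr-lf)[:2]))
for a in(-25.3,):
    u=np.array([np.cos(np.radians(a)),np.sin(np.radians(a)),0])
    for n,p,x in(("lf",lf,-2),("lb",lb,36),("sr",sr,-33.5),("sf",sf,-48),("B",B[0],-1)): print(n,p-u*x/1000)
for u,v in((287,381+60),(200,480),(287,165)): print(depthpt(cm,d,u/4.4+222,v/4.4+115).round(4))
E
```

```text
[[ 0.52052242 -0.18118416  0.114     ]
 [ 0.55175223 -0.11533604  0.114     ]
 [ 0.55508513 -0.19771099  0.114     ]
 [ 0.58624279 -0.13199531  0.114     ]]
[[ 0.49874039 -0.15512386  0.098     ]
 [ 0.51767468 -0.11521127  0.098     ]
 [ 0.48515941 -0.14892903  0.098     ]
 [ 0.50417959 -0.10883969  0.098     ]]
[[ 0.53807662 -0.14954853  0.11      ]]
[[ 0.46046065 -0.17877079  0.006     ]
 [ 0.51142886 -0.0713519   0.006     ]]
y-dir angs 64.626402936446 64.63304735931264 64.62061616946689 64.61824299464604 64.61655423219072 len [np.float64(0.07287849619441938), np.float64(0.0727279208088889), np.float64(0.044176045683142685), np.float64(0.04437253615683995), np.float64(0.11889733521796872)]
x dir -24.896738687329343 -25.668340179209256 -25.115579640229193 len 0.03830689463818403 0.01492504726727223 0.030846190486004205
lf [ 0.53794549 -0.14911481  0.114     ]
lb [ 0.53811699 -0.14946827  0.114     ]
sr [ 0.5384943  -0.14948406  0.098     ]
sf [ 0.53806547 -0.14939754  0.098     ]
B [ 0.53898071 -0.14997588  0.11      ]
[ 0.5481 -0.1539  0.11  ]
[ 0.547  -0.1715  0.1135]
[ 0.5031 -0.1326  0.0961]
```

```bash
python3 -m crank '[[[0.005,0.038,0,0],[0.01,0.076,0,0],[0.015,0.115,0,0],[0.02,0.154,0,0],[0.022,0.19,0,0]]]' 
python3 -m crank '[[[0.005,0.04,-0.01,0],[0.01,0.08,-0.02,0],[0.015,0.12,-0.03,0],[0.018,0.155,-0.03,0],[0.018,0.155,-0.03,0]]]' ; python3 look.py w2
```

```text
t: 2.28
tool_pos: [0.5589, 0.0393, 0.2313]
tool_rot: [0.35, 1.542, -0.35]
contact_force: [0.6, 0.0, 0.6]
opening: 0.0856
t: 2.7
tool_pos: [0.5759, 0.1977, 0.2]
tool_rot: [0.347, 1.545, -0.344]
contact_force: [-0.2, 0.5, 1.0]
opening: 0.0852
2.7 [0.5759 0.1977 0.2   ]
```

View pics/w2.png

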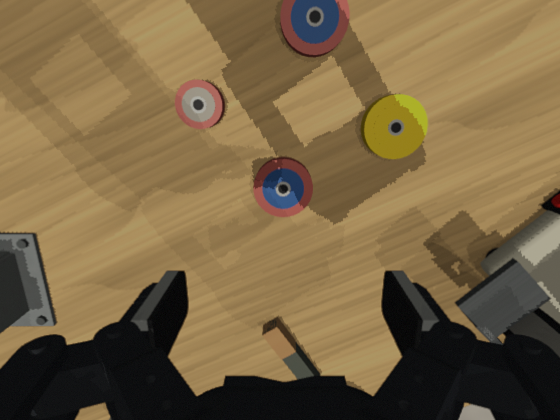

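```bash
cat > wheel.py <<'E'
from h import *
import sys
def red_wheel(n,z=.016):
    f=np.load(f"pics/{n}.npz");cm=camera_model("wrist");cm['xyz']=f['xyz'];cm['attitude']=f['att']
    h=cv2.cvtColor(f['im'],cv2.COLOR_RGB2HSV)
    m=cv2.inRange(h,(100,90,30),(130,255,255))|cv2.inRange(h,(170,80,30),(180,255,255))|cv2.inRange(h,(0,80,30),(6,255,255))
    m=cv2.morphologyEx(m,cv2.MORPH_CLOSE,np.ones((5,5),np.uint8))
    for c in cv2.findContours(m,0,2)[0]:
        if cv2.contourArea(c)<300: continue
        # filter needs blue inside
        (x,y),r=cv2.minEnclosingCircle(c)
        bm=blue(f['im']).copy(); k=np.zeros_like(bm);cv2.drawContours(k,[cv2.convexHull(c)],-1,255,-1);bm&=k
        M=cv2.moments(cv2.convexHull(cv2.findNonZero(bm))) if bm.any() else None
        b=(M['m10']/M['m00'],M['m01']/M['m00']) if M and M['m00'] else None
        print(n,"circ",(round(x,1),round(y,1),round(r,1)),"blue",b and np.round(b,1), b and onz(cm,[b],z)[0].round(4), "depth",b and depthpt(cm,f['d'],*b).round(4))
    return f,cm
if __name__=="__main__":
    for n in sys.argv[1:]: red_wheel(n)
E
python3 wheel.py w2; python3 - <<'E'
from h import *
f=np.load("pics/w2.npz");cm=camera_model("wrist");cm['xyz']=f['xyz'];cm['attitude']=f['att']
print(onz(cm,[(283,188.5)],.016))
# two-view: wrist + top camera rays to bush centres
ct=camera_model("top");o1,d1=ray(cm,(283,188.5));o2,d2=ray(ct,(227,206));print(tri(o1,d1[0],o2,d2[0]))
o1,d1=ray(cm,(314.5,16.5));o2,d2=ray(ct,(192,251.3));print(tri(o1,d1[0],o2,d2[0]))
cv2.imwrite("pics/w2c.png",cv2.resize(f['im'][140:240,230:340],None,fx=5,fy=5)[...,::-1])
E
```

```text
w2 circ (282.6, 186.9, 29.6) blue [282.7 188.1] [0.5783 0.1957 0.016 ] depth [0.5784 0.1957 0.0158]
w2 circ (199.4, 103.4, 25.3) blue None None depth None
w2 circ (314.5, 19.4, 37.0) blue [314.4  19.2] [0.4544 0.2848 0.016 ] depth [0.4544 0.2849 0.0158]
[[0.57881731 0.19574524 0.016     ]]
(array([ 0.58268614,  0.19324869, -0.00537812]), np.float64(0.001616431745594365))
(array([0.45225474, 0.28489433, 0.01348349]), np.float64(0.002540030935141863))
```

View pics/w2c.png

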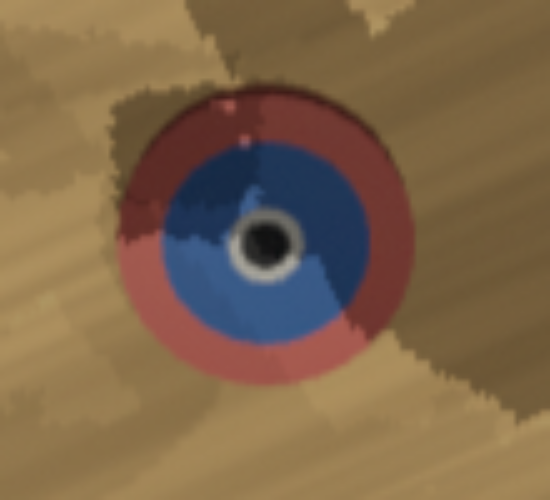

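```bash
python3 -m crank '[[[0.002,0.003,-0.03,0],[0.002,0.003,-0.07,0],[0.002,0.003,-0.1,0],[0.002,0.003,-0.1,0],[0.002,0.003,-0.1,0]]]' ; python3 look.py w3; python3 wheel.py w3;python3 - <<'E'
from h import *
o=get_obs();T=R.from_rotvec(o['tool_rot']).as_matrix();print(np.degrees(np.arctan2(T[1],T[0])))
E
```

```text
t: 3.17
tool_pos: [0.5775, 0.1942, 0.0995]
tool_rot: [0.348, 1.546, -0.352]
contact_force: [-0.7, 0.6, 1.0]
opening: 0.0854
3.1667 [0.5775 0.1942 0.0995]
w3 circ (286.1, 214.8, 41.8) blue [286.2 217.2] [0.5782 0.1958 0.016 ] depth [0.5781 0.1959 0.0164]
w3 circ (166.1, 98.2, 38.0) blue None None depth None
w3 circ (329.5, 0.5, 42.5) blue [331.8   2.8] [0.4691 0.2778 0.016 ] depth [0.469  0.278  0.0153]
[ -4.3130993   64.45845095 -25.54155764]
```

View pics/w3.png

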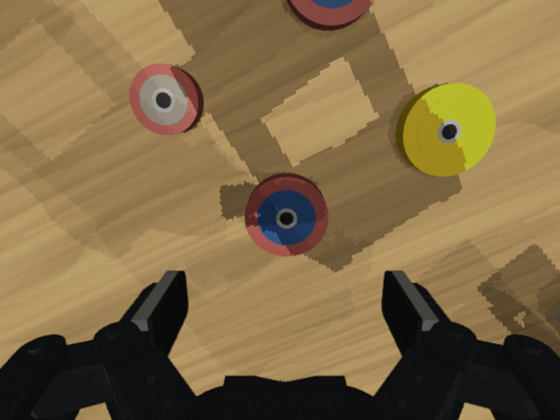

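```bash
python3 -m crank '[[[0.001,0.0015,-0.035,0],[0.001,0.0015,-0.07,0],[0.001,0.0015,-0.09,0],[0.001,0.0015,-0.1,0],[0.001,0.0015,-0.1,0]]]' ; python3 look.py w4
```

```text
t: 3.63
tool_pos: [0.5801, 0.1967, 0.0014]
tool_rot: [0.349, 1.543, -0.349]
contact_force: [-0.4, -0.8, -0.9]
opening: 0.0852
3.6333 [0.5801 0.1967 0.0014]
```

View pics/w4.png

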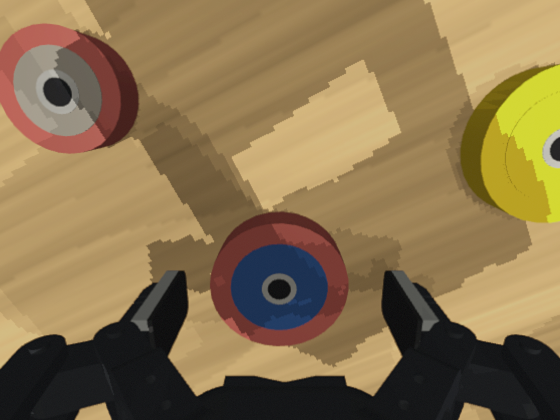

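```bash
python3 -m crank '[[[-0.001,-0.0005,-0.003,0],[-0.001,-0.0005,-0.003,0],[-0.001,-0.0005,-0.003,0],[-0.001,-0.0005,-0.003,0],[-0.001,-0.0005,-0.003,0]]]' 0 20;  python3 look.py w5
```

```text
t: 4.1
tool_pos: [0.5806, 0.1968, 0.0008]
tool_rot: [0.349, 1.539, -0.347]
contact_force: [-1.1, -1.3, 6.1]
opening: 0.0588
4.1 [0.5806 0.1968 0.0008]
```

View pics/w5.png

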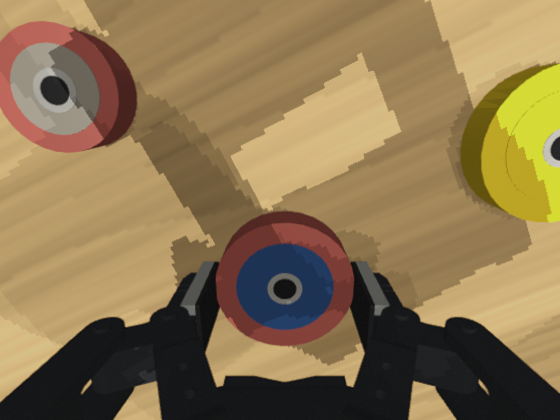

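```bash
python3 -m crank '[[[0,0,0.03,0],[0,-0.005,0.065,0],[0,-0.025,0.1,0],[0,-0.05,0.13,0],[0.002,-0.08,0.155,0]]]'
python3 -m crank '[[[0.002,-0.04,0,0],[0.004,-0.08,0,0],[0.005,-0.12,0,0],[0.006,-0.16,0,0],[0.008,-0.2,0,0]]]'
python3 -m crank '[[[0,-0.04,0,0],[0,-0.07,0,0],[0.001,-0.09,0,0],[0.001,-0.091,0,0],[0.001,-0.091,0,0]]]'; python3 look.py w6; python3 -c "
from h import *
o=get_obs();print(o['tool_pos'],o['contact_force'],o['opening'])"
```

```text
t: 4.57
tool_pos: [0.5813, 0.1169, 0.1566]
tool_rot: [0.347, 1.54, -0.345]
contact_force: [1.0, 0.5, -1.4]
opening: 0.059
t: 4.98
tool_pos: [0.5884, -0.0851, 0.1537]
tool_rot: [0.348, 1.542, -0.348]
contact_force: [1.0, -0.2, -1.1]
opening: 0.0593
t: 5.4
tool_pos: [0.5896, -0.1753, 0.1533]
tool_rot: [0.35, 1.542, -0.349]
contact_force: [0.3, 0.5, -2.0]
opening: 0.0588
5.4 [ 0.5896 -0.1753  0.1533]
[ 0.58969465 -0.17420374  0.15325766] [ 0.22207636  0.519031   -1.71987706] 0.05876102971417963
```

View pics/w6.png

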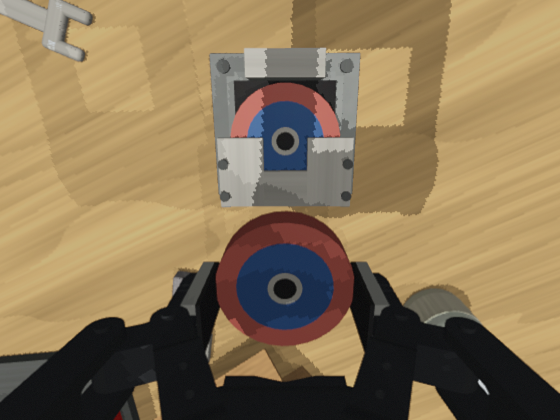

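```bash
python3 - <<'E'
from h import *
f=np.load("pics/w6.npz"); cv2.imwrite("pics/w6c.png",cv2.resize(f['im'][40:215,205:365],None,fx=4,fy=3.4,interpolation=2)[...,::-1])
E
```

```text
(no output)
```

View pics/w6c.png

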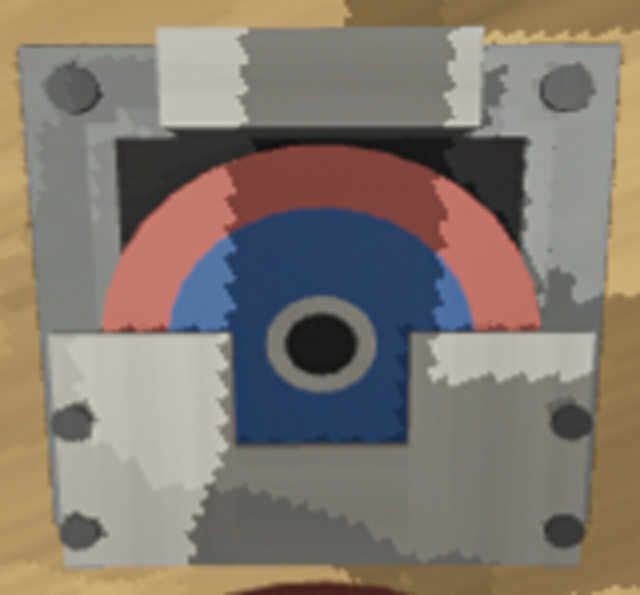

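```bash
python3 - <<'E'
from h import *
def load(n):
    f=np.load(f"pics/{n}.npz");cm=camera_model("wrist");cm['xyz']=f['xyz'];cm['attitude']=f['att'];return cm
c1,c2=load("w1"),load("w6")
A=np.array([(90,381),(488,381),(97,574),(478,574),(170,199),(406,199),(167,118),(408,118),(287,387)])/4.4+[222,115]-.4
B=np.array([(47,333),(597,333),(65,564),(579,564),(160,127),(482,127),(156,28),(485,28),(321,344)])/[4,3.4]+[205,40]-.4
yaw=np.radians(-25.38)
u=np.array([np.cos(yaw),np.sin(yaw)]);v=np.array([-u[1],u[0]])
for a,b,n,z in zip(A,B,"LfR LfL LbR LbL SrR SrL SfR SfL bush".split(),[.114]*4+[.098]*4+[.11]):
    o1,d1=ray(c1,a);o2,d2=ray(c2,b);p,e=tri(o1,d1[0],o2,d2[0]);q=onz(c2,[b],z)[0]
    r=lambda p:(np.array([(p[:2]-[.5382,-.1494])@u,(p[:2]-[.5382,-.1494])@v])*1000).round(1)
    print(n,p.round(4),round(e,4),r(p),"| view2",q.round(4),r(q))
E
```

```text
LfR [ 0.5206 -0.1815  0.1134] 0.0003 [ -2.1 -36.5] | view2 [ 0.5206 -0.1815  0.114 ] [ -2.1 -36.6]
LfL [ 0.5526 -0.1152  0.1116] 0.0003 [-1.6 37.1] | view2 [ 0.5523 -0.1154  0.114 ] [-1.8 36.7]
LbR [ 0.5545 -0.1971  0.1159] 0.0 [ 35.1 -36.1] | view2 [ 0.5548 -0.1977  0.114 ] [ 35.7 -36.5]
LbL [ 0.5863 -0.132   0.114 ] 0.0001 [36.  36.4] | view2 [ 0.5863 -0.132   0.114 ] [36.  36.4]
SrR [ 0.4987 -0.1551  0.0983] 0.0 [-33.2 -22.1] | view2 [ 0.4987 -0.1551  0.098 ] [-33.3 -22.1]
SrL [ 0.5178 -0.1152  0.0976] 0.0001 [-33.1  22.2] | view2 [ 0.5178 -0.1151  0.098 ] [-33.1  22.2]
SfR [ 0.4853 -0.149   0.0965] 0.0002 [-48.  -22.3] | view2 [ 0.4856 -0.1488  0.098 ] [-47.8 -22. ]
SfL [ 0.5045 -0.1087  0.096 ] 0.0001 [-47.9  22.3] | view2 [ 0.5047 -0.109   0.098 ] [-47.6  22.1]
bush [ 0.5383 -0.1496  0.1091] 0.0001 [ 0.2 -0.1] | view2 [ 0.5383 -0.1495  0.11  ] [ 0.1 -0.1]
```

```bash
python3 -m crank '[[[0,0,-0.015,0],[0,0,-0.028,0],[0,0,-0.036,0],[0,0,-0.037,0],[0,0,-0.037,0]]]'
python3 -m crank '[[[0,0,-0.0015,0],[0,0,-0.003,0],[0,0,-0.0045,0],[0,0,-0.006,0]]]'
python3 -m crank '[[[0,0,-0.001,0],[0,0,-0.002,0]]]'
```

```text
t: 5.87
tool_pos: [0.5894, -0.1734, 0.1154]
tool_rot: [0.348, 1.545, -0.347]
contact_force: [-0.1, 0.0, -0.7]
opening: 0.059
t: 6.2
tool_pos: [0.5912, -0.1748, 0.112]
tool_rot: [0.348, 1.539, -0.348]
contact_force: [1.7, 0.0, 4.4]
opening: 0.0588
t: 6.37
tool_pos: [0.5916, -0.175, 0.1101]
tool_rot: [0.348, 1.538, -0.348]
contact_force: [3.3, -1.6, 4.8]
opening: 0.0591
```

```bash
python3 -m crank '[[[0,0,-0.001,0],[0,0,-0.002,0],[0,0,-0.002,0]]]'; python3 look.py w7; python3 wheel.py w7; cat > tilt.py <<'E'
from h import *
import sys
# plane of held wheel from wrist depth: red+blue pixels near the fingers
n=sys.argv[1];f=np.load(f"pics/{n}.npz");cm=camera_model("wrist");cm['xyz']=f['xyz'];cm['attitude']=f['att']
m=blue(f['im']);k,l,s,c=cv2.connectedComponentsWithStats(m)
tp=f['tp']
v,u=np.nonzero(m); o,r=ray(cm,np.c_[u,v]); P=o+r*f['d'][v,u][:,None]
P=P[(np.linalg.norm(P[:,:2]-tp[:2],axis=1)<.035)&(P[:,2]>tp[2]-.03)]
yaw=np.radians(-25.38);ux=np.array([np.cos(yaw),np.sin(yaw)]);uy=np.array([-ux[1],ux[0]])
X=(P[:,:2]-[.5382,-.1494])@ux;Y=(P[:,:2]-[.5382,-.1494])@uy
A=np.c_[X,Y,np.ones(len(X))];w=np.linalg.lstsq(A,P[:,2],rcond=None)[0];res=P[:,2]-A@w
for _ in range(3):
    g=abs(res)<max(.0015,1.5*res.std());w=np.linalg.lstsq(A[g],P[g,2],rcond=None)[0];res=P[:,2]-A@w
t=np.arctan(w[0]);print("n",len(X),g.sum(),"tilt x deg",np.degrees(t).round(1),"tilt y",np.degrees(np.arctan(w[1])).round(1),"std",res[g].std().round(5))
xc,yc=(X[g].min()+X[g].max())/2,(Y[g].min()+Y[g].max())/2;zc=w@[xc,yc,1]
print("blue face centre disp x,y,z mm",np.round([xc*1e3,yc*1e3,zc*1e3],1),"extent",((X[g].max()-X[g].min())*1e3).round(1),((Y[g].max()-Y[g].min())*1e3).round(1))
n3=np.array([-w[0],-w[1],1]);n3/=np.linalg.norm(n3)
cc=np.array([xc,yc,zc])-.008*n3;print("wheel centre",(cc*1e3).round(1),"tcp disp",((tp[:2]-[.5382,-.1494])@ux*1e3).round(1),((tp[:2]-[.5382,-.1494])@uy*1e3).round(1),(tp[2]*1e3).round(1))
E
python3 tilt.py w7;python3 tilt.py w6
```

```text
t: 6.62
tool_pos: [0.591, -0.175, 0.1071]
tool_rot: [0.347, 1.54, -0.349]
contact_force: [4.5, -0.7, 4.8]
opening: 0.0593
6.6167 [ 0.591  -0.175   0.1071]
w7 circ (284.3, 282.8, 70.4) blue [284.5 291.1] [ 0.65   -0.2023  0.016 ] depth [ 0.5907 -0.1739  0.1241]
w7 circ (283.0, 140.0, 72.1) blue [283.3 143.2] [ 0.5452 -0.1532  0.016 ] depth [ 0.5357 -0.1482  0.111 ]
n 4344 4341 tilt x deg -17.0 tilt y 0.0 std 0.00044
blue face centre disp x,y,z mm [ 59.7   0.3 123.4] extent 40.7 41.5
wheel centre [ 57.4   0.3 115.7] tcp disp 58.6 -0.5 107.1
n 5562 5531 tilt x deg -0.3 tilt y -0.1 std 0.00054
blue face centre disp x,y,z mm [ 56.5  -0.5 168.5] extent 42.3 41.3
wheel centre [ 56.5  -0.5 160.5] tcp disp 57.6 -1.4 153.3
```

View pics/w7.png

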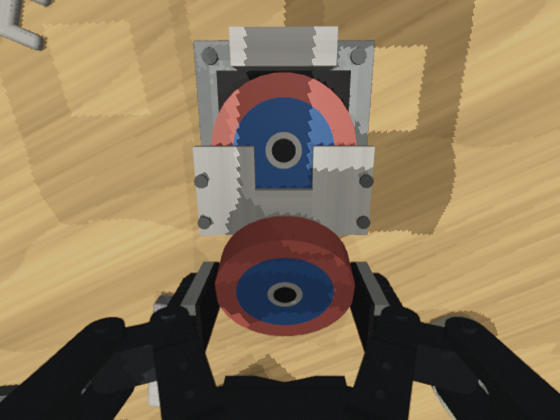

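```bash
python3 -m crank '[[[0,0,0,0],[0,0,0.01,0],[0,0,0.03,0],[0,0,0.045,0]]]' 0 60
python3 -m crank '[[[-0.03,0.0142,0,0],[-0.06,0.0285,0,0],[-0.08,0.038,0,0],[-0.0837,0.0397,0,0],[-0.0837,0.0397,0,0]]]'
python3 look.py w8; python3 tilt.py w8
```

```text
t: 7.0
tool_pos: [0.5876, -0.1737, 0.1496]
tool_rot: [0.349, 1.549, -0.348]
contact_force: [-0.9, -0.3, -0.6]
opening: 0.0577
t: 7.42
tool_pos: [0.5036, -0.1336, 0.1494]
tool_rot: [0.348, 1.547, -0.348]
contact_force: [0.5, 0.2, -1.8]
opening: 0.0576
7.4167 [ 0.5036 -0.1336  0.1494]
n 4486 4479 tilt x deg -15.8 tilt y -0.0 std 0.00046
blue face centre disp x,y,z mm [-36.9   0.2 165.5] extent 40.2 41.5
wheel centre [-39.1   0.2 157.8] tcp disp -38.0 -0.6 149.4
```

View pics/w8.png

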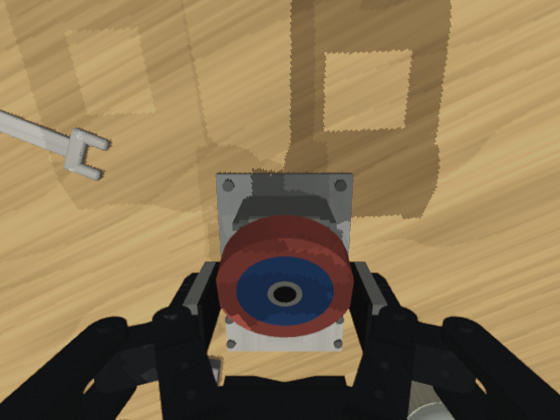

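```bash
python3 -m crank '[[[0.002,-0.001,-0.01,0],[0.0036,-0.0017,-0.02,0],[0.0036,-0.0017,-0.029,0],[0.0036,-0.0017,-0.03,0]]]'
python3 -m crank '[[[0,0,-0.003,0],[0,0,-0.006,0],[0,0,-0.009,0],[0,0,-0.009,0]]]'
python3 -c "
from h import *
o=get_obs();r=o['tool_pos'][:2]-[.5382,-.1494];print(r@[.9035,-.4286],r@[.4286,.9035])"
```

```text
t: 7.8
tool_pos: [0.5084, -0.136, 0.1178]
tool_rot: [0.349, 1.548, -0.348]
contact_force: [-0.8, -0.2, -1.9]
opening: 0.0572
t: 8.13
tool_pos: [0.5102, -0.1366, 0.1125]
tool_rot: [0.348, 1.542, -0.348]
contact_force: [-0.5, -0.0, 1.4]
opening: 0.0572
-0.030778925307949206 -0.0004322319915664712
```

```bash
python3 -m crank '[[[0,0,0,0],[0,0,0,0]]]'
python3 look.py w9; python3 tilt.py w9;  python3 -c "
from h import *
o=get_obs();r=o['tool_pos'][:2]-[.5382,-.1494];print(r@[.9035,-.4286],r@[.4286,.9035],o['dq'])"
```

```text
t: 8.3
tool_pos: [0.5102, -0.1366, 0.1131]
tool_rot: [0.348, 1.541, -0.348]
contact_force: [-0.9, -0.1, 1.0]
opening: 0.0573
8.3 [ 0.5102 -0.1366  0.1131]
n 4557 4549 tilt x deg -14.6 tilt y 0.0 std 0.00046
blue face centre disp x,y,z mm [-29.9   0.3 129.2] extent 40.7 41.5
wheel centre [-32.    0.3 121.5] tcp disp -30.7 -0.4 113.1
-0.03076425543358829 -0.0004250731584321526 [-0.00078033  0.00104595  0.0018416   0.00035675 -0.00197804  0.00107564]
```

View pics/w9.png

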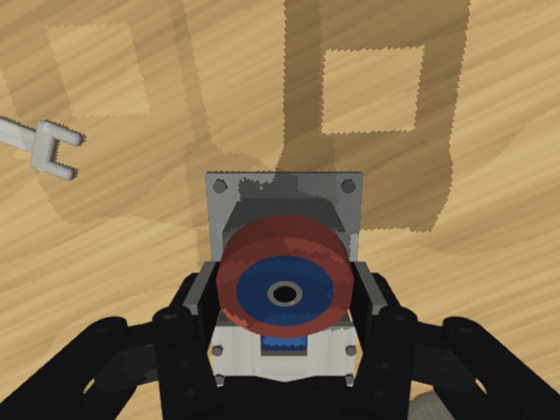

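```bash
python3 -m crank '[[[-0.0018,0.0008,0.002,0],[-0.0036,0.0017,0.002,0],[-0.0036,0.0017,0.002,0],[-0.0036,0.0017,0.002,0]]]'
python3 -m crank '[[[0,0,-0.002,0],[0,0,-0.004,0],[0,0,-0.006,0],[0,0,-0.008,0],[0,0,-0.008,0]]]'
cat > p.py <<'E'
from h import *
o=get_obs();r=o['tool_pos'][:2]-[.5382,-.1494];f=o['contact_force'];print("t %.2f disp x,y,z mm"%o['t'],np.round([r@[.9035,-.4286]*1e3,r@[.4286,.9035]*1e3,o['tool_pos'][2]*1e3],1),"F disp",np.round([f[:2]@[.9035,-.4286],f[:2]@[.4286,.9035],f[2]],1),"open",o['opening'].round(4))
E
python3 p.py
```

```text
t: 8.68
tool_pos: [0.5065, -0.1348, 0.1147]
tool_rot: [0.348, 1.541, -0.348]
contact_force: [1.2, -0.4, 2.5]
opening: 0.0576
t: 9.1
tool_pos: [0.506, -0.1346, 0.1058]
tool_rot: [0.348, 1.543, -0.348]
contact_force: [0.9, -0.5, 2.0]
opening: 0.0577Traceback (most recent call last):
  File "p.py", line 2, in <module>
    o=get_obs();r=o['tool_pos'][:2]-[.5382,-.1494];f=o['contact_force'];print("t %.2f disp x,y,z mm"%o['t'],np.round([r@[.9035,-.4286]*1e3,r@[.4286,.9035]*1e3,o['tool_pos'][2]*1e3],1),"F disp",np.round([f[:2]@[.9035,-.4286],f[:2]@[.4286,.9035],f[2]],1),"open",o['opening'].round(4))
                                                                                                                                                                                                                                                                    ^^^^^^^^^^^^^^^^^^
AttributeError: 'float' object has no attribute 'round'
```

```bash
sed -i 's/o\[.opening.\].round(4)/round(float(o["opening"]),4)/' p.py; python3 -m crank '[[[0,0,-0.002,0],[0,0,-0.004,0],[0,0,-0.005,0],[0,0,-0.005,0]]]'; python3 p.py
python3 look.py w10; python3 tilt.py w10
```

```text
t: 9.43
tool_pos: [0.5061, -0.1346, 0.101]
tool_rot: [0.348, 1.543, -0.348]
contact_force: [0.1, -0.4, 3.4]
opening: 0.0573
t 9.43 disp x,y,z mm [-35.4  -0.4 101. ] F disp [ 0.3 -0.3  3.4] open 0.0573
9.4333 [ 0.5061 -0.1346  0.101 ]
n 4595 4591 tilt x deg -14.1 tilt y 0.0 std 0.00046
blue face centre disp x,y,z mm [-34.5   0.3 117.1] extent 40.5 41.4
wheel centre [-36.4   0.3 109.4] tcp disp -35.4 -0.4 101.0
```

View pics/w10.png

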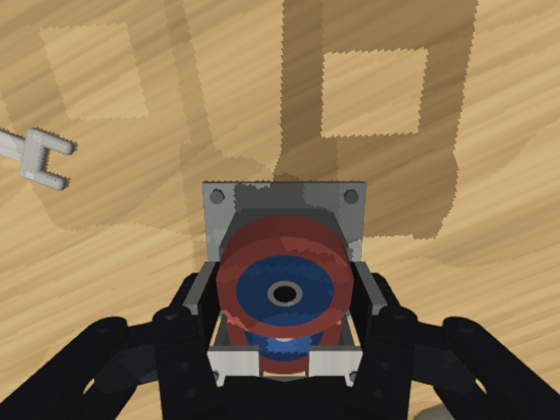

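```bash
python3 -m crank '[[[0,0,-0.001,0],[0.0018,-0.0009,-0.0015,0],[0.0036,-0.0017,-0.002,0],[0.0054,-0.0026,-0.0025,0],[0.0063,-0.003,-0.0028,0]]]'; python3 p.py
python3 look.py w11; python3 tilt.py w11
```

```text
t: 9.9
tool_pos: [0.5123, -0.1376, 0.0982]
tool_rot: [0.348, 1.544, -0.348]
contact_force: [-1.2, 0.4, 3.5]
opening: 0.0578
t 9.90 disp x,y,z mm [-28.4  -0.5  98.2] F disp [-1.2 -0.2  3.5] open 0.0578
9.9 [ 0.5123 -0.1376  0.0982]
n 4568 4567 tilt x deg -14.7 tilt y 0.1 std 0.00047
blue face centre disp x,y,z mm [-27.3   0.3 114.3] extent 40.9 41.5
wheel centre [-29.3   0.3 106.5] tcp disp -28.4 -0.5 98.2
```

```bash
python3 -m crank '[[[0.0025,-0.0012,-0.0007,0],[0.005,-0.0024,-0.0014,0],[0.0075,-0.0036,-0.0021,0],[0.01,-0.0047,-0.0028,0],[0.0125,-0.0059,-0.0034,0]]]'; python3 p.py; python3 -m crank '[[[0,0,0,0]]]';python3 p.py
python3 look.py w12; python3 tilt.py w12
```

```text
t: 10.37
tool_pos: [0.5252, -0.1437, 0.095]
tool_rot: [0.348, 1.543, -0.348]
contact_force: [-2.2, 1.8, 3.9]
opening: 0.0577
t 10.37 disp x,y,z mm [-14.2  -0.4  95. ] F disp [-2.8  0.7  3.9] open 0.0577
t: 10.45
tool_pos: [0.5257, -0.144, 0.0952]
tool_rot: [0.348, 1.541, -0.348]
contact_force: [0.1, -0.1, 3.7]
opening: 0.0576
t 10.45 disp x,y,z mm [-13.6  -0.4  95.2] F disp [ 0.1 -0.1  3.7] open 0.0576
10.45 [ 0.5257 -0.144   0.0952]
n 4504 4492 tilt x deg -14.2 tilt y 0.1 std 0.00047
blue face centre disp x,y,z mm [-12.8   0.3 111.4] extent 41.1 41.5
wheel centre [-14.8   0.3 103.6] tcp disp -13.6 -0.4 95.2
```

View pics/w12.png

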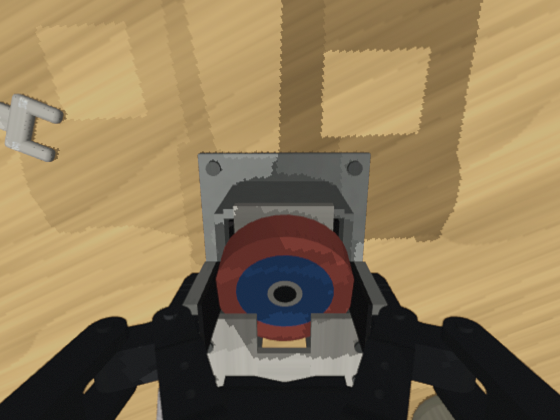

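```bash
python3 -m crank '[[[-0.0009,0.0004,0,0],[-0.0009,0.0004,0,0],[-0.0009,0.0004,0,0],[-0.0009,0.0004,0,0]]]' 1; python3 p.py; python3 -m crank '[[[0,0,0.02,0],[0,0,0.045,0],[0,0,0.065,0],[0,0,0.07,0],[0,0,0.07,0]]]'
python3 look.py w13; python3 tilt.py w13
```

```text
t: 10.83
tool_pos: [0.5236, -0.143, 0.0945]
tool_rot: [0.348, 1.544, -0.348]
contact_force: [-0.2, 0.6, 1.1]
opening: 0.0853
t 10.83 disp x,y,z mm [-15.9  -0.5  94.5] F disp [-0.5  0.4  1.1] open 0.0853
t: 11.25
tool_pos: [0.5252, -0.1437, 0.1671]
tool_rot: [0.347, 1.539, -0.348]
contact_force: [0.0, 0.5, 0.7]
opening: 0.0856
11.25 [ 0.5252 -0.1437  0.1671]
n 0 0 tilt x deg 0.0 tilt y 0.0 std nan
  ret = _var(a, axis=axis, dtype=dtype, out=out, ddof=ddof,
  arrmean = um.true_divide(arrmean, div, out=arrmean,
  ret = ret.dtype.type(ret / rcount)
Traceback (most recent call last):
  File "tilt.py", line 15, in <module>
    xc,yc=(X[g].min()+X[g].max())/2,(Y[g].min()+Y[g].max())/2;zc=w@[xc,yc,1]
           ~~~~~~~~^^
ValueError: zero-size array to reduction operation minimum which has no identity
```

View pics/w13.png

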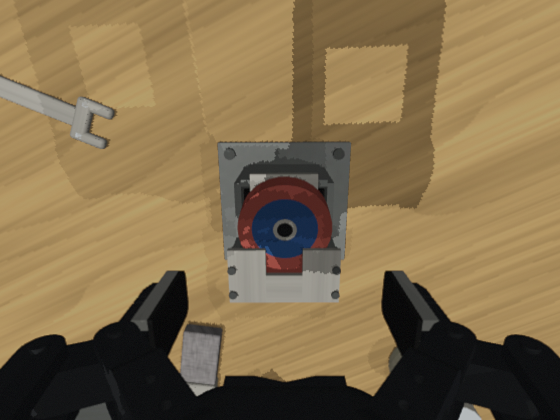

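```bash
sed -i 's/^P=P\[.*$/P=P[(np.linalg.norm(P[:,:2]-(tp[:2] if len(sys.argv)<3 else [.5382,-.1494]),axis=1)<(.035 if len(sys.argv)<3 else .06))\&(P[:,2]>(tp[2]-.03 if len(sys.argv)<3 else .1))]/' tilt.py; python3 tilt.py w13 d
python3 -m crank '[[[-0.02,0.0095,0,0],[-0.035,0.0166,0,0],[-0.043,0.0204,0,0],[-0.043,0.0204,0,0],[-0.043,0.0204,0,0]]]' 0 20
python3 -m crank '[[[0,0,-0.02,0],[0,0,-0.04,0],[0,0,-0.055,0],[0,0,-0.055,0],[0,0,-0.055,0]]]'; python3 p.py; python3 look.py w14; python3 tilt.py w14 d
```

```text
n 2535 2511 tilt x deg -6.9 tilt y -0.1 std 0.00056
blue face centre disp x,y,z mm [-15.    0.4 111.9] extent 40.9 41.2
wheel centre [-16.    0.4 103.9] tcp disp -14.2 -0.4 167.1
t: 11.72
tool_pos: [0.4807, -0.1226, 0.1641]
tool_rot: [0.348, 1.544, -0.348]
contact_force: [0.2, -1.3, 0.5]
opening: 0.0254
t: 12.13
tool_pos: [0.4808, -0.1228, 0.1091]
tool_rot: [0.349, 1.545, -0.348]
contact_force: [-0.0, -0.2, 0.4]
opening: 0.0
t 12.13 disp x,y,z mm [-63.2  -0.6 109.1] F disp [ 0.  -0.2  0.4] open 0.0
12.1333 [ 0.4808 -0.1228  0.1091]
n 162 143 tilt x deg -44.4 tilt y 1.5 std 0.0022
blue face centre disp x,y,z mm [-28.8   0.2 134.9] extent 57.1 7.8
wheel centre [-34.4   0.3 129.2] tcp disp -63.2 -0.6 109.1
```

View pics/w14.png

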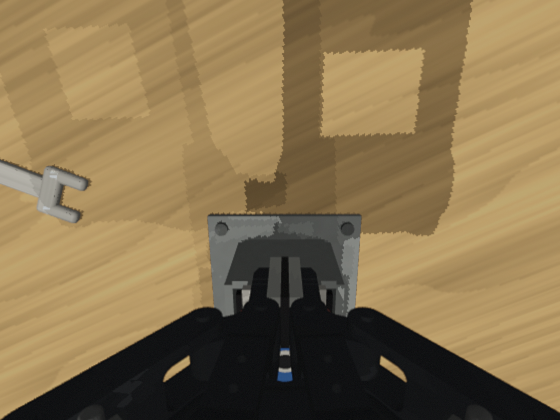

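```bash
python3 -m crank '[[[0,0,-0.0065,0],[0.0027,-0.0013,-0.0065,0],[0.0054,-0.0026,-0.0065,0],[0.0072,-0.0034,-0.0065,0]]]'; python3 p.py
python3 -m crank '[[[0.0018,-0.0009,0,0],[0.0036,-0.0017,0,0],[0.0054,-0.0026,0,0]]]'; python3 p.py
```

```text
t: 12.52
tool_pos: [0.4875, -0.1258, 0.1037]
tool_rot: [0.349, 1.546, -0.348]
contact_force: [-7.8, 3.5, 4.2]
opening: 0.0
t 12.52 disp x,y,z mm [-55.9  -0.4 103.7] F disp [-8.6 -0.2  4.2] open 0.0
t: 12.77
tool_pos: [0.4923, -0.1281, 0.1032]
tool_rot: [0.349, 1.548, -0.347]
contact_force: [-5.3, 3.3, 0.8]
opening: 0.0
t 12.77 disp x,y,z mm [-50.6  -0.4 103.2] F disp [-6.2  0.7  0.8] open 0.0
```

```bash
python3 -m crank '[[[0.0018,-0.0009,0,0],[0.0036,-0.0017,0,0],[0.0045,-0.0021,0,0]]]'; python3 p.py
python3 -m crank '[[[0.0014,-0.0006,0,0],[0.0027,-0.0013,0,0],[0.0027,-0.0013,0,0]]]'; python3 p.py
```

```text
t: 13.02
tool_pos: [0.4965, -0.1301, 0.1027]
tool_rot: [0.349, 1.548, -0.347]
contact_force: [-6.1, 1.4, 1.0]
opening: -0.0
t 13.02 disp x,y,z mm [-46.   -0.4 102.7] F disp [-6.1 -1.3  1. ] open -0.0
t: 13.27
tool_pos: [0.4997, -0.1316, 0.1026]
tool_rot: [0.349, 1.547, -0.348]
contact_force: [-2.9, 2.0, -1.6]
opening: -0.0
t 13.27 disp x,y,z mm [-42.4  -0.4 102.6] F disp [-3.5  0.6 -1.6] open -0.0
```

```bash
python3 -m crank '[[[0.0009,-0.0004,0,0],[0.0009,-0.0004,0,0]]]'; python3 p.py
python3 -m crank '[[[-0.004,0.0019,0,0],[-0.012,0.0057,0.0,0],[-0.018,0.0085,0.03,0],[-0.018,0.0085,0.065,0],[-0.018,0.0085,0.08,0]]]'; python3 look.py w15; python3 tilt.py w15 d
```

```text
t: 13.43
tool_pos: [0.501, -0.1322, 0.1028]
tool_rot: [0.349, 1.545, -0.348]
contact_force: [-4.0, 0.8, -2.3]
opening: 0.0002
t 13.43 disp x,y,z mm [-41.   -0.4 102.8] F disp [-3.9 -1.  -2.3] open 0.0002
t: 13.85
tool_pos: [0.4857, -0.1249, 0.1892]
tool_rot: [0.346, 1.533, -0.349]
contact_force: [0.4, -1.2, 1.6]
opening: 0.0001
13.85 [ 0.4857 -0.1249  0.1892]Traceback (most recent call last):
  File "tilt.py", line 7, in <module>
    v,u=np.nonzero(m); o,r=ray(cm,np.c_[u,v]); P=o+r*f['d'][v,u][:,None]
                           ~~~^^^^^^^^^^^^^^^
  File "h.py", line 6, in ray
    p=cv2.undistortPoints(uv[:,None],K,np.array([cm['k1'],0,0,0,0.]))[:,0]
      ~~~~~~~~~~~~~~~~~~~^^^^^^^^^^^^^^^^^^^^^^^^^^^^^^^^^^^^^^^^^^^^
cv2.error: OpenCV(4.12.0) /io/opencv/modules/calib3d/src/undistort.dispatch.cpp:347: error: (-215:Assertion failed) CV_IS_MAT(_src) && CV_IS_MAT(_dst) && (_src->rows == 1 || _src->cols == 1) && (_dst->rows == 1 || _dst->cols == 1) && _src->cols + _src->rows - 1 == _dst->rows + _dst->cols - 1 && (CV_MAT_TYPE(_src->type) == CV_32FC2 || CV_MAT_TYPE(_src->type) == CV_64FC2) && (CV_MAT_TYPE(_dst->type) == CV_32FC2 || CV_MAT_TYPE(_dst->type) == CV_64FC2) in function 'cvUndistortPointsInternal'
```

View pics/w15.png

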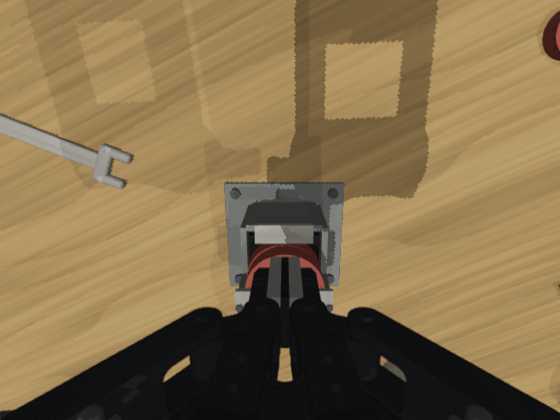

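```bash
python3 -m crank '[[[0.02,-0.009,0,0],[0.04,-0.019,0,0],[0.05,-0.024,0,0],[0.05,-0.024,0,0],[0.05,-0.024,0,0]]]' 1; python3 look.py w16; python3 tilt.py w16 d
```

```text
t: 14.32
tool_pos: [0.5339, -0.1482, 0.184]
tool_rot: [0.348, 1.542, -0.348]
contact_force: [-1.1, 0.6, -0.3]
opening: 0.0605
14.3167 [ 0.5339 -0.1482  0.184 ]
n 1640 1619 tilt x deg -0.2 tilt y -0.0 std 0.00058
blue face centre disp x,y,z mm [ -2.1   0.4 110.1] extent 36.6 39.8
wheel centre [ -2.1   0.4 102.1] tcp disp -4.3 -0.8 184.0
```

View pics/w16.png

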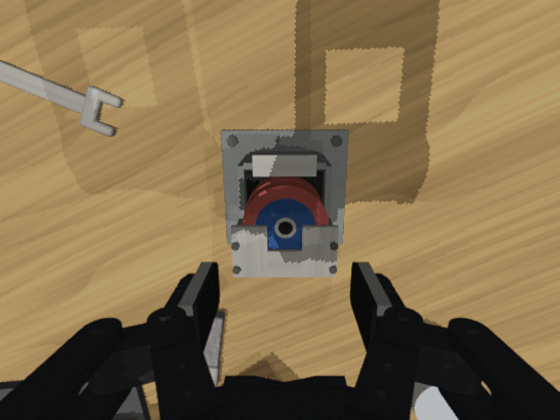

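```bash
python3 - <<'E'
from h import *
f=np.load("pics/w16.npz");cm=camera_model("wrist");cm['xyz']=f['xyz'];cm['attitude']=f['att']
yaw=np.radians(-25.38);ux=np.array([np.cos(yaw),np.sin(yaw)]);uy=np.array([-ux[1],ux[0]])
r=lambda p:np.round([(p[:2]-[.5382,-.1494])@ux*1e3,(p[:2]-[.5382,-.1494])@uy*1e3],1)
print("bush",r(onz(cm,[(285.2,228.3)],.110)[0]))
cv2.imwrite("pics/w16c.png",cv2.resize(f['im'][145:285,225:345],None,fx=5,fy=4.2,interpolation=2)[...,::-1])
E
```

```text
bush [0.8 0.5]
```

View pics/w16c.png

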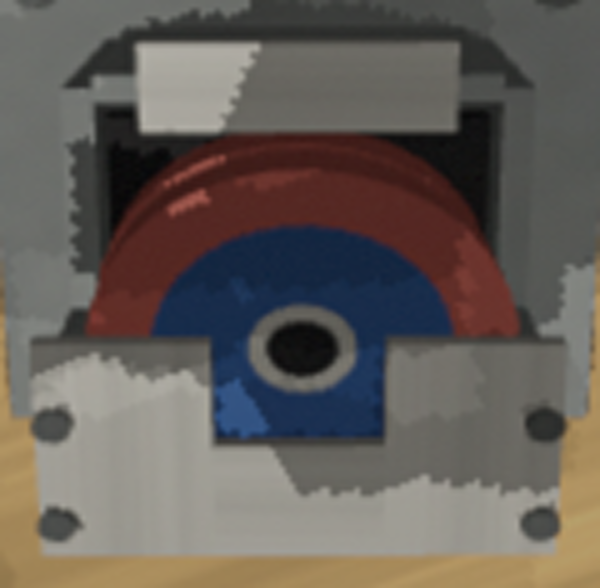

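```bash
python3 - <<'E'
from h import *
f=np.load("pics/w16.npz");cm=camera_model("wrist");cm['xyz']=f['xyz'];cm['attitude']=f['att']
yaw=np.radians(-25.38);ux=np.array([np.cos(yaw),np.sin(yaw)]);uy=np.array([-ux[1],ux[0]])
inv=lambda x,z:proj(cm,np.r_[np.array([.5382,-.1494])+ux*x,z])[0].round(1)
for x,z in((-.030,.110),(-.030,.094),(-.030,.078),(-.033,.094),(-.0335,.098)): print(x,z,inv(x,z), ((inv(x,z)-[225,145])*[5,4.2]).round())
E
```

```text
-0.03 0.11 [284.3 184.7] [297. 167.]
-0.03 0.094 [284.4 179.5] [297. 145.]
-0.03 0.078 [284.4 174.9] [297. 126.]
-0.033 0.094 [284.4 175.3] [297. 127.]
-0.0335 0.098 [284.3 175.8] [297. 129.]
```

```bash
python3 -m crank '[[[-0.006,0.038,0,0],[-0.012,0.078,0,0],[-0.02,0.116,0,0],[-0.028,0.155,0,0],[-0.035,0.194,0,0]]]' 1
python3 -m crank '[[[-0.006,0.038,-0.01,0],[-0.012,0.075,-0.02,0],[-0.02,0.112,-0.03,0],[-0.028,0.15,-0.04,0],[-0.035,0.185,-0.05,0]]]'
python3 -m crank '[[[-0.006,0.03,-0.01,0],[-0.01,0.052,-0.03,0],[-0.01,0.054,-0.04,0],[-0.01,0.054,-0.04,0],[-0.01,0.054,-0.04,0]]]'
python3 look.py w17; python3 wheel.py w17
```

```text
t: 14.78
tool_pos: [0.4973, 0.0475, 0.1837]
tool_rot: [0.349, 1.542, -0.348]
contact_force: [0.2, 0.2, -0.4]
opening: 0.0853
t: 15.2
tool_pos: [0.4622, 0.2328, 0.1335]
tool_rot: [0.348, 1.542, -0.347]
contact_force: [0.0, 0.5, -0.0]
opening: 0.0856
t: 15.62
tool_pos: [0.4529, 0.2842, 0.0931]
tool_rot: [0.347, 1.544, -0.349]
contact_force: [0.3, 0.3, 0.6]
opening: 0.0853
15.6167 [0.4529 0.2842 0.0931]
w17 circ (141.0, 297.0, 29.0) blue None None depth None
w17 circ (285.2, 215.2, 42.8) blue [285.2 217.6] [0.4519 0.286  0.016 ] depth [0.4518 0.286  0.0163]
```

View pics/w17.png

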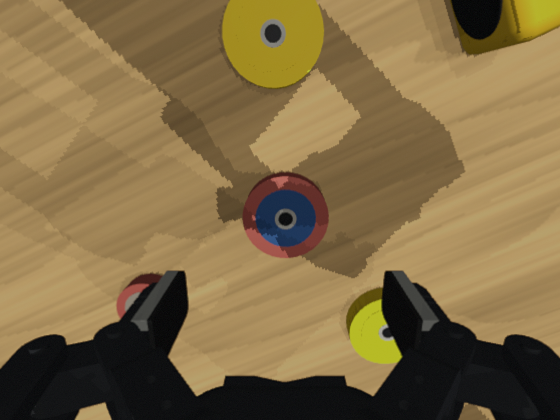

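```bash
python3 -m crank '[[[-0.0005,0.001,-0.035,0],[-0.0005,0.0015,-0.07,0],[-0.0005,0.0015,-0.086,0],[-0.0005,0.0015,-0.091,0],[-0.0005,0.0015,-0.091,0]]]'; python3 look.py w18
python3 -m crank '[[[0,0,-0.001,0],[0,0,-0.001,0],[0,0,-0.001,0],[0,0,-0.001,0],[0,0,-0.001,0]]]' 0 20; python3 look.py w19
```

```text
t: 16.08
tool_pos: [0.4532, 0.2852, 0.0022]
tool_rot: [0.349, 1.543, -0.35]
contact_force: [-0.1, -0.8, 0.2]
opening: 0.0851
16.0833 [0.4532 0.2852 0.0022]
t: 16.55
tool_pos: [0.4549, 0.2869, 0.0039]
tool_rot: [0.349, 1.54, -0.347]
contact_force: [-0.4, -1.8, 5.8]
opening: 0.0591
16.55 [0.4549 0.2869 0.0039]
```

View pics/w19.png

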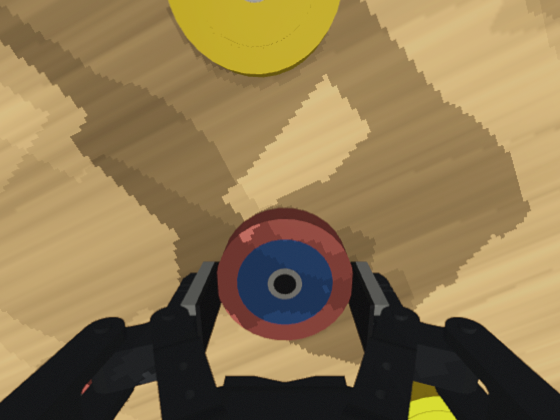

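```bash
python3 -m crank '[[[0,0,0.03,0],[0.002,-0.005,0.065,0],[0.01,-0.025,0.1,0],[0.02,-0.05,0.13,0],[0.03,-0.08,0.153,0]]]'
python3 -m crank '[[[0.012,-0.038,0,0],[0.024,-0.076,0,0],[0.036,-0.114,0,0],[0.048,-0.152,0,0],[0.06,-0.19,0,0]]]'
python3 -m crank '[[[0.012,-0.038,0,0],[0.024,-0.076,0,0],[0.036,-0.114,0,0],[0.046,-0.15,0,0],[0.048,-0.185,0,0]]]'; python3 p.py
python3 -m crank '[[[0,-0.004,0,0],[0,-0.005,0,0],[0,-0.005,0,0]]]'
python3 p.py; python3 look.py w20; python3 tilt.py w20
```

```text
t: 17.02
tool_pos: [0.4843, 0.2068, 0.1584]
tool_rot: [0.348, 1.539, -0.344]
contact_force: [0.7, -0.1, -0.5]
opening: 0.0588
t: 17.43
tool_pos: [0.5435, 0.0147, 0.1551]
tool_rot: [0.348, 1.542, -0.348]
contact_force: [0.3, 0.2, -1.1]
opening: 0.0588
t: 17.85
tool_pos: [0.5922, -0.1707, 0.1549]
tool_rot: [0.348, 1.541, -0.348]
contact_force: [0.5, -0.6, -1.1]
opening: 0.0588
t 17.85 disp x,y,z mm [ 57.9   3.9 154.9] F disp [ 0.7 -0.4 -1.1] open 0.0588
t: 18.1
tool_pos: [0.591, -0.1733, 0.1544]
tool_rot: [0.349, 1.543, -0.348]
contact_force: [0.8, 0.6, -1.2]
opening: 0.0589
t 18.10 disp x,y,z mm [ 57.9   1.1 154.4] F disp [ 0.5  0.9 -1.2] open 0.0589
18.1 [ 0.591  -0.1733  0.1544]
n 5379 5340 tilt x deg -0.3 tilt y -0.2 std 0.00054
blue face centre disp x,y,z mm [ 56.6   2.  166.6] extent 42.3 41.4
wheel centre [ 56.5   2.  158.6] tcp disp 57.9 1.1 154.4
```

View pics/w20.png

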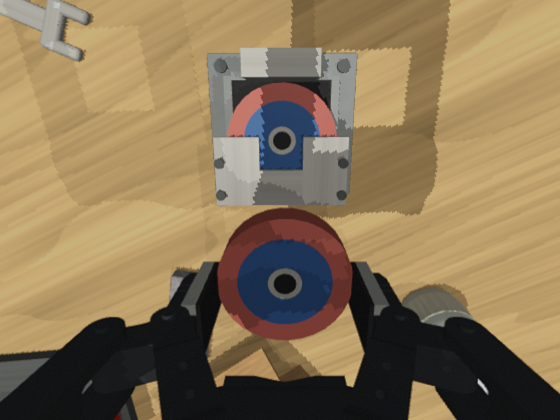

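```bash
python3 -m crank '[[[-0.0008,-0.0016,-0.015,0],[-0.0008,-0.0016,-0.028,0],[-0.0008,-0.0016,-0.034,0],[-0.0008,-0.0016,-0.034,0]]]'
python3 -m crank '[[[0,0,-0.0015,0],[0,0,-0.003,0],[0,0,-0.0045,0],[0,0,-0.006,0],[0,0,-0.007,0]]]'
python3 -m crank '[[[0,0,-0.001,0],[0,0,-0.002,0],[0,0,-0.003,0],[0,0,-0.003,0]]]';python3 look.py w21; python3 tilt.py w21
```

```text
t: 18.48
tool_pos: [0.589, -0.1734, 0.1181]
tool_rot: [0.348, 1.547, -0.346]
contact_force: [-0.6, 0.2, -0.8]
opening: 0.0587
t: 18.9
tool_pos: [0.5919, -0.1756, 0.1153]
tool_rot: [0.348, 1.539, -0.348]
contact_force: [1.4, 0.7, 3.7]
opening: 0.0587
t: 19.23
tool_pos: [0.5915, -0.1758, 0.1115]
tool_rot: [0.347, 1.54, -0.349]
contact_force: [4.6, -0.8, 3.6]
opening: 0.0589
19.2333 [ 0.5915 -0.1758  0.1115]
n 4436 4425 tilt x deg -14.7 tilt y 0.0 std 0.00047
blue face centre disp x,y,z mm [ 59.1  -0.2 124.5] extent 40.9 41.6
wheel centre [ 57.1  -0.2 116.7] tcp disp 59.4 -1.0 111.5
```

```bash
python3 -m crank '[[[0,0,-0.001,0],[0,0,-0.002,0],[0,0,-0.002,0]]]';python3 look.py w22; python3 tilt.py w22
```

```text
t: 19.53
tool_pos: [0.5909, -0.1756, 0.1088]
tool_rot: [0.348, 1.541, -0.349]
contact_force: [5.6, -1.6, 5.1]
opening: 0.0588
19.5333 [ 0.5909 -0.1756  0.1088]
n 3962 3960 tilt x deg -20.3 tilt y -0.0 std 0.00043
blue face centre disp x,y,z mm [ 59.7  -0.3 122.2] extent 39.6 41.6
wheel centre [ 57.   -0.3 114.7] tcp disp 58.8 -1.1 108.8
```

```bash
python3 -m crank '[[[0,0,0,0],[0,0,0.01,0],[0,0,0.03,0],[0,0,0.045,0]]]' 0 60
python3 -m crank '[[[-0.03,0.0142,0,0],[-0.06,0.0285,0,0],[-0.08,0.038,0,0],[-0.0858,0.0407,0,0],[-0.0858,0.0407,0,0]]]'; python3 -m crank '[[[0,0,-0.01,0],[0,0,-0.02,0],[0,0,-0.02,0]]]'
python3 look.py w23; python3 tilt.py w23
```

```text
t: 19.92
tool_pos: [0.5879, -0.1742, 0.1516]
tool_rot: [0.349, 1.55, -0.347]
contact_force: [-0.4, -0.3, -0.2]
opening: 0.0573
t: 20.33
tool_pos: [0.502, -0.1332, 0.1516]
tool_rot: [0.349, 1.548, -0.347]
contact_force: [-0.1, -0.1, -0.5]
opening: 0.0575
t: 20.58
tool_pos: [0.5034, -0.1342, 0.1302]
tool_rot: [0.349, 1.548, -0.348]
contact_force: [-1.1, -0.4, -2.4]
opening: 0.0572
20.5833 [ 0.5034 -0.1342  0.1302]
n 4140 4133 tilt x deg -18.6 tilt y 0.1 std 0.00044
blue face centre disp x,y,z mm [-36.6  -0.3 143.2] extent 40.6 41.7
wheel centre [-39.1  -0.3 135.6] tcp disp -38.0 -1.1 130.2
```

```bash
python3 -m crank '[[[0.0014,-0.0006,-0.004,0],[0.0014,-0.0006,-0.008,0],[0.0014,-0.0006,-0.012,0],[0.0014,-0.0006,-0.015,0],[0.0014,-0.0006,-0.018,0]]]'; python3 p.py;python3 -m crank '[[[0,0,-0.001,0],[0,0,-0.001,0]]]'; python3 p.py;python3 look.py w24; python3 tilt.py w24
```

```text
t: 21.05
tool_pos: [0.5063, -0.1352, 0.1159]
tool_rot: [0.348, 1.542, -0.348]
contact_force: [-2.0, 0.0, 3.1]
opening: 0.0574
t 21.05 disp x,y,z mm [-34.9  -0.9 115.9] F disp [-1.9 -0.9  3.1] open 0.0574
t: 21.22
tool_pos: [0.5062, -0.1352, 0.1149]
tool_rot: [0.348, 1.542, -0.348]
contact_force: [-1.3, -0.1, 2.8]
opening: 0.0571
t 21.22 disp x,y,z mm [-35.   -0.9 114.9] F disp [-1.1 -0.7  2.8] open 0.0571
21.2167 [ 0.5062 -0.1352  0.1149]
n 4222 4217 tilt x deg -17.2 tilt y 0.1 std 0.00046
blue face centre disp x,y,z mm [-34.2   0.  128. ] extent 39.7 41.6
wheel centre [-3.650e+01  1.000e-01  1.204e+02] tcp disp -35.0 -0.9 114.9
```

```bash
python3 -m crank '[[[0,0,-0.0025,0],[0,0,-0.005,0],[0,0,-0.0075,0],[0,0,-0.01,0],[0,0,-0.01,0]]]'; python3 p.py;python3 look.py w25; python3 tilt.py w25
```

```text
t: 21.68
tool_pos: [0.5063, -0.1352, 0.1043]
tool_rot: [0.348, 1.542, -0.348]
contact_force: [0.6, 1.6, 4.2]
opening: 0.0575
t 21.68 disp x,y,z mm [-35.   -0.8 104.3] F disp [-0.1  1.7  4.2] open 0.0575
21.6833 [ 0.5063 -0.1352  0.1043]
n 4287 4281 tilt x deg -16.5 tilt y 0.1 std 0.00045
blue face centre disp x,y,z mm [-34.   -0.  117.4] extent 40.5 41.5
wheel centre [-36.2  -0.  109.8] tcp disp -35.0 -0.8 104.3
```

View pics/w25.png

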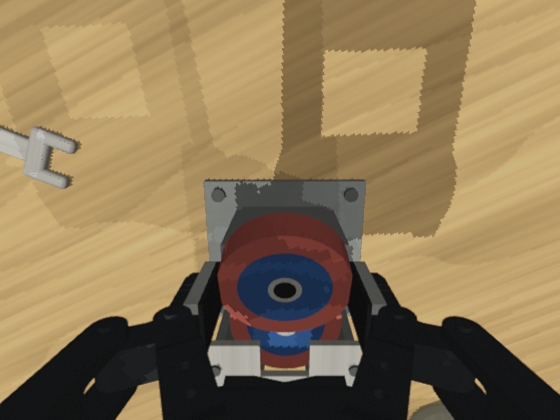

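```bash
python3 -m crank '[[[0,0,-0.0005,0],[0.0018,-0.0009,-0.0011,0],[0.0036,-0.0017,-0.0017,0],[0.0054,-0.0026,-0.0023,0],[0.0063,-0.003,-0.0026,0]]]'; python3 p.py
python3 look.py w26; python3 tilt.py w26
```

```text
t: 22.15
tool_pos: [0.5123, -0.1381, 0.1018]
tool_rot: [0.348, 1.543, -0.348]
contact_force: [-2.4, 0.7, 3.8]
opening: 0.0574
t 22.15 disp x,y,z mm [-28.2  -0.9 101.8] F disp [-2.5 -0.4  3.8] open 0.0574
22.15 [ 0.5123 -0.1381  0.1018]
n 4231 4212 tilt x deg -17.2 tilt y 0.1 std 0.00046
blue face centre disp x,y,z mm [-27.3  -0.  114.9] extent 40.7 41.4
wheel centre [-29.7  -0.  107.3] tcp disp -28.2 -0.9 101.8
```

```bash
python3 -m crank '[[[0.0025,-0.0012,-0.0008,0],[0.005,-0.0024,-0.0016,0],[0.0075,-0.0036,-0.0023,0],[0.01,-0.0047,-0.0031,0],[0.0122,-0.0058,-0.0038,0]]]'; python3 p.py; python3 -m crank '[[[0,0,0,0]]]';python3 p.py
python3 look.py w27; python3 tilt.py w27
```

```text
t: 22.62
tool_pos: [0.5249, -0.144, 0.0981]
tool_rot: [0.348, 1.543, -0.348]
contact_force: [-1.7, 2.2, 4.2]
opening: 0.0575
t 22.62 disp x,y,z mm [-14.4  -0.9  98.1] F disp [-2.5  1.2  4.2] open 0.0575
t: 22.7
tool_pos: [0.5252, -0.1442, 0.0982]
tool_rot: [0.348, 1.542, -0.348]
contact_force: [0.1, 0.7, 3.2]
opening: 0.0571
t 22.70 disp x,y,z mm [-13.9  -0.9  98.2] F disp [-0.2  0.7  3.2] open 0.0571
22.7 [ 0.5252 -0.1442  0.0982]
n 4225 4221 tilt x deg -16.6 tilt y 0.1 std 0.00046
blue face centre disp x,y,z mm [-12.9  -0.  111.4] extent 40.4 41.5
wheel centre [-15.2  -0.  103.7] tcp disp -13.9 -0.9 98.2
```

View pics/w27.png

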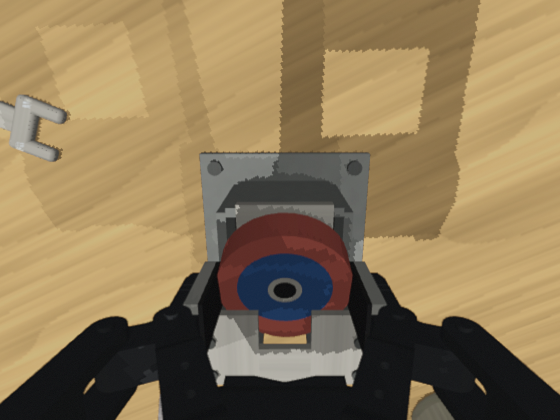

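Same state as for the first wheel. Release, lift, look.

```bash
python3 -m crank '[[[-0.0009,0.0004,0,0],[-0.0009,0.0004,0,0],[-0.0009,0.0004,0,0],[-0.0009,0.0004,0,0]]]' 1; python3 p.py; python3 -m crank '[[[0,0,0.02,0],[0,0,0.045,0],[0,0,0.065,0],[0,0,0.07,0],[0,0,0.07,0]]]'
python3 look.py w28; python3 tilt.py w28 d
```

```text
t: 23.08
tool_pos: [0.5232, -0.1433, 0.0976]
tool_rot: [0.348, 1.543, -0.348]
contact_force: [-0.5, -0.4, -0.3]
opening: 0.0852
t 23.08 disp x,y,z mm [-16.1  -0.9  97.6] F disp [-0.3 -0.5 -0.3] open 0.0852
t: 23.5
tool_pos: [0.5248, -0.144, 0.1702]
tool_rot: [0.347, 1.539, -0.348]
contact_force: [-0.6, -0.1, 0.6]
opening: 0.0854
23.5 [ 0.5248 -0.144   0.1702]
n 2505 2480 tilt x deg -6.9 tilt y -0.0 std 0.00058
blue face centre disp x,y,z mm [-16.6  -0.3 112.1] extent 40.6 40.9
wheel centre [-17.6  -0.3 104.1] tcp disp -14.5 -0.8 170.2
```

View pics/w28.png

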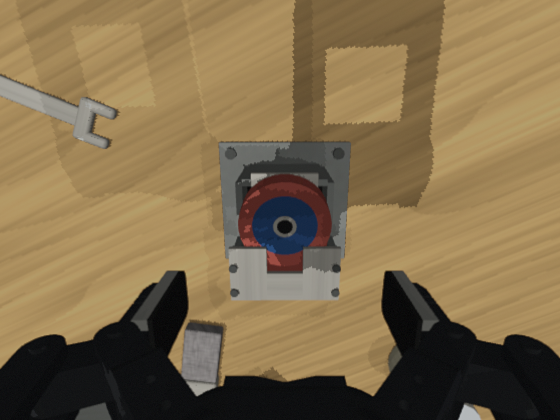

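```bash
python3 -m crank '[[[-0.02,0.0095,0,0],[-0.035,0.0171,0,0],[-0.0448,0.0217,0,0],[-0.0448,0.0217,0,0],[-0.0448,0.0217,0,0]]]' 0 20
python3 -m crank '[[[0,0,-0.02,0],[0,0,-0.04,0],[0,0,-0.058,0],[0,0,-0.06,0],[0,0,-0.06,0]]]'; python3 p.py
```

```text
t: 23.97
tool_pos: [0.478, -0.1214, 0.1664]
tool_rot: [0.348, 1.545, -0.348]
contact_force: [0.7, 0.3, -0.1]
opening: 0.0255
t: 24.38
tool_pos: [0.478, -0.1215, 0.1063]
tool_rot: [0.349, 1.547, -0.348]
contact_force: [-0.5, -0.7, -0.2]
opening: -0.0
t 24.38 disp x,y,z mm [-66.4  -0.6 106.3] F disp [-0.2 -0.8 -0.2] open -0.0
```

```bash
python3 -m crank '[[[0,0,-0.0035,0],[0.0027,-0.0013,-0.0035,0],[0.0054,-0.0026,-0.0035,0],[0.0081,-0.0038,-0.0035,0]]]'; python3 p.py
python3 -m crank '[[[0.0018,-0.0009,0,0],[0.0036,-0.0017,0,0],[0.0054,-0.0026,0,0]]]'; python3 p.py
python3 -m crank '[[[0.0018,-0.0009,0,0],[0.0036,-0.0017,0,0],[0.0054,-0.0026,0,0]]]'; python3 p.py
```

```text
t: 24.72
tool_pos: [0.4867, -0.1254, 0.1054]
tool_rot: [0.349, 1.545, -0.348]
contact_force: [-6.3, 3.2, 3.9]
opening: -0.0
t 24.72 disp x,y,z mm [-56.8  -0.4 105.4] F disp [-7.1  0.1  3.9] open -0.0
t: 24.97
tool_pos: [0.4914, -0.1276, 0.1049]
tool_rot: [0.349, 1.547, -0.347]
contact_force: [-6.2, 2.9, 1.9]
opening: 0.0002
t 24.97 disp x,y,z mm [-51.6  -0.4 104.9] F disp [-6.8 -0.   1.9] open 0.0002
t: 25.22
tool_pos: [0.4964, -0.1301, 0.1043]
tool_rot: [0.349, 1.548, -0.347]
contact_force: [-5.7, 2.1, 0.6]
opening: 0.0004
t 25.22 disp x,y,z mm [-46.1  -0.4 104.3] F disp [-6.1 -0.6  0.6] open 0.0004
```

```bash
python3 -m crank '[[[0.0014,-0.0006,0,0],[0.0027,-0.0013,0,0],[0.0036,-0.0017,0,0]]]'; python3 p.py
python3 -m crank '[[[0.0009,-0.0004,0,0],[0.0012,-0.0006,0,0]]]'; python3 p.py
```

```text
t: 25.47
tool_pos: [0.5003, -0.132, 0.104]
tool_rot: [0.349, 1.546, -0.348]
contact_force: [-3.8, 2.2, -1.0]
opening: 0.0002
t 25.47 disp x,y,z mm [-41.7  -0.5 104. ] F disp [-4.4  0.4 -1. ] open 0.0002
t: 25.63
tool_pos: [0.5019, -0.1327, 0.1041]
tool_rot: [0.349, 1.545, -0.348]
contact_force: [-4.5, 2.5, -2.3]
opening: -0.0
t 25.63 disp x,y,z mm [-40.   -0.5 104.1] F disp [-5.2  0.3 -2.3] open -0.0
```

Same end signature as the first wheel. I back off and check.

```bash
python3 -m crank '[[[-0.004,0.0019,0,0],[-0.012,0.0057,0.0,0],[-0.018,0.0085,0.03,0],[-0.018,0.0085,0.065,0],[-0.018,0.0085,0.08,0]]]' 
python3 -m crank '[[[0.02,-0.009,0,0],[0.04,-0.019,0,0],[0.06,-0.028,0,0],[0.06,-0.028,0,0],[0.06,-0.028,0,0]]]' 1; python3 -m crank '[[[0,0,0,0],[0,0,0,0]]]'; python3 look.py w29; python3 tilt.py w29 d
python3 - <<'E'
from h import *
f=np.load("pics/w29.npz");cm=camera_model("wrist");cm['xyz']=f['xyz'];cm['attitude']=f['att']
yaw=np.radians(-25.38);ux=np.array([np.cos(yaw),np.sin(yaw)])
b=proj(cm,[.5382,-.1494,.11])[0];u,v=b.astype(int)
x0,y0=u-65,v-90
inv=lambda x,z:((proj(cm,np.r_[np.array([.5382,-.1494])+ux*x,z])[0]-[x0,y0])*4.5).round()
for x,z in((0,.11),(-.030,.110),(-.030,.094),(-.030,.078),(-.030,.062)): print(x,z,inv(x,z))
cv2.imwrite("pics/w29c.png",cv2.resize(f['im'][y0:y0+130,x0:x0+130],None,fx=4.5,fy=4.5,interpolation=2)[...,::-1])
E
```

```text
t: 26.05
tool_pos: [0.4864, -0.1253, 0.1902]
tool_rot: [0.346, 1.534, -0.349]
contact_force: [0.2, -0.0, 0.6]
opening: 0.0003
t: 26.47
tool_pos: [0.5452, -0.153, 0.1856]
tool_rot: [0.348, 1.541, -0.348]
contact_force: [-0.3, 0.1, -0.3]
opening: 0.0603
t: 26.63
tool_pos: [0.544, -0.1523, 0.185]
tool_rot: [0.348, 1.542, -0.348]
contact_force: [-0.3, 0.2, -0.7]
opening: 0.0828
26.6333 [ 0.544  -0.1523  0.185 ]
n 1607 1577 tilt x deg -0.2 tilt y -0.3 std 0.00059
blue face centre disp x,y,z mm [-1.800e+00  1.000e-01  1.101e+02] extent 35.4 40.2
wheel centre [ -1.8   0.  102.1] tcp disp 6.5 -0.1 185.0
0 0.11 [294. 409.]
-0.03 0.11 [294. 213.]
-0.03 0.094 [294. 194.]
-0.03 0.078 [295. 177.]
-0.03 0.062 [295. 163.]
```

View pics/w29c.png

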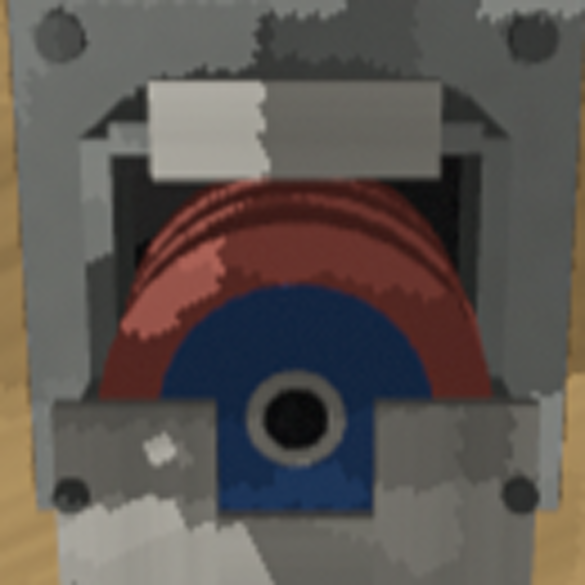

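```bash
python3 -m crank '[[[0,0,0.03,0],[0,0,0.05,0],[0,0,0.05,0],[0,0,0.05,0]]]'; python3 look.py s30 scene; python3 look.py t30 top; python3 - <<'E'
from h import *
a=np.load("pics/top0.npz")['im'];b=np.load("pics/t30.npz")['im'];cv2.imwrite("pics/tt.png",np.vstack([a[70:320,80:480],b[70:320,80:480]])[...,::-1])
print(get_obs()['contact_force'].round(1))
E
```

```text
t: 27.02
tool_pos: [0.545, -0.1527, 0.2366]
tool_rot: [0.347, 1.539, -0.348]
contact_force: [-0.2, 0.4, 0.4]
opening: 0.0851
27.0167 [ 0.545  -0.1527  0.2366]
27.0667 [ 0.5443 -0.1524  0.2348]
[-0.4 -0.6 -0.9]
```

View pics/tt.png

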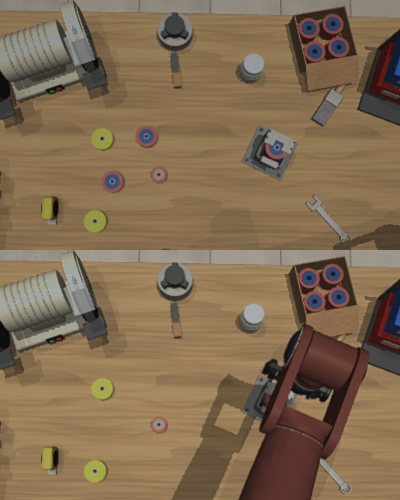

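View pics/s30.png

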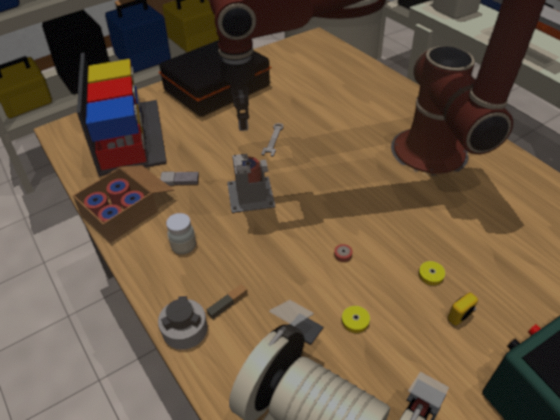

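All bystanders are where they were: the worn wheel (343,252), jar (180,233), tape measure (463,309), brush (227,303) and spanner (273,140) sit at the same pixels as in the first scene picture. I hand in.

```bash
python3 -c "
from station import *
print(finish_job())"
```

```text
the job is handed in; nothing more can be done
None
```

Both new wheels are loaded on top of the old one, and I handed the job in at about 27 s of the 69 s allowed. No verdict is reported.

**How it was done:** I gripped each wheel across its diameter. To tilt it in the grip, I pressed its front edge on the rear top of the lip (17° and 20°). The grip was tightened to 60 N and the wheel lowered at the mouth until it pressed the stack down. I then slid it along its slope under the lip and over the sill, and let go. Finally I pushed it home with the closed fingers. The highest force I read while inserting and pushing was about 9–10 N.

**Last checks:**
- **Top wheel:** in both loadings it came out flat (–0.2° tilt) with its face about 110 mm above the bench. That is 102 mm at the centre. It was centred within about 2 mm of the axis.
- **Stack:** the three rims sit where flat, centred wheels should, to within about 1 mm.
- **Bystanders:** in the last scene view the worn wheel, spanner, jar, brush and tape measure show no visible shift. The dresser I did not check separately. In the top view the arm hid the spanner and dispenser.

**Disagreements:**
- The bush and rim positions put the last wheel about 1 mm behind the axis, while the depth fit put it about 2 mm in front. The depth fit sees only part of the face, so I trust it less. Both are within the 5 mm limit.
- An early two-view height for the first wheel was off (–5 mm) because the two camera rays were nearly parallel. Wrist depth and views from two heights gave 16 mm, and I used that.

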